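Stock the counter chest and let its lid down from the folding stay

TASK

Raise the chest's lid by its bar until the folding stay at its side locks straight and holds the lid by itself, then stand the candle jar that is out on the dresser upright on the empty cork coaster in the chest. Afterwards break the stay's knee by its black knob and lower the lid until it is fully shut, without slamming it. Set the jar down rather than dropping it, and leave the other jar and the goods around where they are.

Things in the scene. Friction and masses are not known exactly. Their poses are not given: they have to be found in the camera images.
- chest: Wooden counter chest, fixed. 180 (x) x 300 (y) x 70 mm to the rim, walls 8, floor 8 mm thick. Origin: centre of underside; +x to its hinged back, +y to the side with the stay, z up. Shut, the hollow lid makes it 105 high. Back row (coaster, stocked jar) at x=+35, y=+50/-50; a divider 22 mm high at x=-6; front row: goods up to 30 mm high. The locked lid slopes forward over the back row.
- lid (a joint): Lid angle in rad: 0 shut, 1.08 with the stay locked (62 degrees up; it then can not be pushed shut). Lid 0.36 kg, 8 mm walls; a damper in the hinge (0.45 N m s/rad) makes it sink by itself at up to about 0.7 rad/s when nothing holds it.
- lid_hinge (a point): Middle of the lid's hinge axis, on the chest's back rim, 90 mm behind the chest's origin and 70 mm up. The axis runs along the chest's y. A fixed shelf hangs above: its front edge is at x = 0.69 m from the robot's base, underside 0.38 m above the dresser, so an upright gripper strikes it near the raised lid or the locked knob; lean it back towards the robot by about 30 degrees.
- lift_bar (a point): Centre of the lid's brass lift bar: round, 12 mm thick, 120 mm long along the chest's y (posts 52 mm either side), 45 mm in front of the lid's front face; lid shut, 88 mm above the dresser. In the lid's frame, 225 mm in front of the hinge axis and 18 mm above it. It turns with the lid.
- stay_knee (a joint): Knee of the folding stay in rad: 0 folded (lid shut), 2.60 links in line, 2.72 at the stop just past straight = locked. A weak spring (0.01 N m) helps it over: let go above about 2.3 (lid above 1.06) it snaps to the stop by itself. Bent below about 1.9, the lid's weight folds it on and the lid sinks; in between it may go either way.
- knee_knob (a point): Grip point on the stay's black knob: a round pin 16 mm thick, 56 mm long (this is its middle) along the chest's y, outside its +y wall. Locked, it is about 100 mm above the dresser; about 2 N up and forward breaks it. It turns at 60 mm about the foot pivot, 1.48 rad to folded (folded: 43 mm in front of and 41 mm above it). Near folded it hardly moves: do not force it there, the lid sinks alone.
- stay_foot_pivot (a point): Lower pivot of the stay on the chest's +y side wall, 52 mm above the dresser, axis along the chest's y. It lies 43 mm nearer the chest in y than the knob's grip point.
- jar_mid (a point): The amber glass candle jar that stands on the dresser at the robot's right, to be put away: 57 mm diameter, 78 mm high, about 0.2 to 0.4 kg. Point: its axis, half-way up (39 mm); z along the axis.
- coaster_top (a point): Top centre of the round cork coaster, 68 mm across and 3 mm thick, fixed on the chest's floor in the back row, at the left or the right: the jar's place. The top is 11 mm above the dresser.
- stocked_jar_mid (a point): An equal amber jar that already stands in the chest's back row, beside the coaster; point half-way up its axis. To be left alone. With the lid locked up, a jar passes in under the lid with the gripper leaning back towards the robot by 30 to 40 degrees and closing along the chest's y.
- bell: Brass counter bell, 71 mm across, 62 mm high; bystander, origin under its centre.
- quartz: Clear crystal point, 34 x 30 x 74 mm, standing; bystander, origin under its centre.
- amethyst: Violet crystal point, 31 x 28 x 70 mm, standing; bystander, origin under its centre.
- small_deck: Small dark green card box, 101 x 71 x 22 mm, lying flat; bystander, origin under its centre.
- tealight: Tealight in a metal cup, 40 mm across, 21 mm high; bystander, origin under its centre.
There are look-alikes about, which are no part of the job. Leave any pink look-alike of the part that bears jar_mid alone.

How it is judged:
On the way, in this order (a step that is already met when the one before it is completed fails the run):
1. The lid is up, the stay's knee is past straight against its stop, and the lid stands with nothing of the robot touching the chest (value of joint stay_knee above 2.66 rad and value of joint lid above 1.03 rad and contact force between each of the fingers, the arm and chest below 0.2 N), for 0.2 s.
2. The jar stands upright and released on the coaster while the stay is still locked (value of joint stay_knee above 2.66 rad and value of joint lid above 1.03 rad and horizontal distance between jar_mid and coaster_top below 0.018 m and z of jar_mid in the frame of coaster_top below 0.046 m and angle between jar_mid's own z axis and vertical below 0.12 rad and contact force between the fingers and jar below 0.2 N), for 0.2 s.
3. The stay's knee is broken while the lid is still up (value of joint stay_knee below 2.2 rad and value of joint lid above 0.5 rad), for 0.05 s.
At the end, for the whole second after the job is handed in: The lid is shut (within 0.03 rad) with the stay folded; inside, the jar stands upright (within 0.12 rad) on the coaster, its axis within 18 mm of the coaster's centre, released and still; the other jar in the chest is within 25 mm of where it was (value of joint lid below 0.03 rad and value of joint stay_knee below 0.1 rad and horizontal distance between jar_mid and coaster_top below 0.018 m and z of jar_mid in the frame of coaster_top below 0.046 m and angle between jar_mid's own z axis and vertical below 0.12 rad and contact force between the fingers and jar below 0.2 N and distance of stocked_jar_mid from where it was at the start of the episode below 0.025 m and linear speed of jar below 0.03 m/s); the robot touches nothing.
It fails at once if the lid is slammed (faster than 1.8 rad/s downward in the last 0.4 rad) (velocity of joint lid below -1.8 rad/s and value of joint lid below 0.4 rad).
It fails at once if the jar is dropped (over 0.6 m/s while not held) (linear speed of jar above 0.6 m/s and contact force between the fingers and jar below 0.05 N).
It fails at once if a jar is knocked over (angle between jar_mid's own z axis and vertical above 0.8 rad or angle between stocked_jar_mid's own z axis and vertical above 0.6 rad).
It fails at once if one of the goods around (bell, crystals, card box, tealight) is moved more than 30 mm (distance of any of bell, quartz, amethyst, small_deck, tealight from where it was at the start of the episode above 0.03 m).
It also fails if it takes over 72 s, if anything falls off the work surface, if the arm or the gripper's body presses on something with over 40 N, if the wrist force passes 120 N, or if a joint passes its speed limit or range.

ROBOT

A 6-joint arm with a two-finger parallel gripper is mounted at the origin on a cart in front of the work surface, level with it; the furniture and walls round the work are solid. World frame = base frame: x ahead of the robot, y to its left, z up, the work surface at z = 0. Lengths are in m, angles in rad, forces in N, time in s.
With the tool pointing down it reaches from about 0.375 to 0.975 m from the base axis. Payload 3.8 kg.
Tool frame: the origin (TCP) lies at the very end of the fingers, on their centre line; the grasp point (between the pads) lies 19 mm behind it; y points along the fingers, x is the direction in which the jaws open and shut, and the axes are right-handed (so a half turn about y gives the same grasp; the last joint's range is limited). The gripper opens to 85 mm and grips with 20 to 120 N. Pads are 22 mm wide; open, the fingers measure 114 mm over their backs; the gripper's body (76 mm by 85 mm) begins 54 mm behind the grasp point. The pads swing forward as they close: fully open they stand 13 mm farther back than shut.
Start: joints at [1.151, 0.264, 1.604, -0, 1.274, -0.037], TCP at [0.252, 0.626, 0.231] pointing down, gripper open.
Joint ranges: [-2.63, 2.63], [-0.94, 2.18], [0.31, 2.57], [-1.31, 4.45], [0, 2.66], [-2.55, 2.55]. Speed limits (rad/s): [2.57, 2.57, 3.14, 3.14, 3.14, 3.14].

INTERFACE

Orientations are given as a rotation vector (axis times angle).
In Python, from workcell import bot, cams gives the robot as it stands.
- The arm moves only by the tool play_rows, never from a script. Its argument "motion" is a list of rows, each a list of 2 entries, a list of its own where there are three numbers: the shift along the world's x, y, z normalised to -1 to 1, where 1 is 400 mm, then the turn, a rotation vector about the world's x, y, z normalised to -1 to 1, where 1 is pi/4 rad. In form: [[[tx, ty, tz], [ax, ay, az]], ...]. A call has 1 to 10 rows; each row is the pose to reach, as a shift and turn from the pose commanded when the call began; what a row does not reach only later rows make up. A row lasts 1/8 s, in which the tool goes at most 62.5 mm and 10.7 degrees, less where a joint would pass 70% of its speed; a pose out of reach is approached as far as the arm can. A call with a number of a shift or a turn outside -1 to 1 is refused whole. A call with a gripper value outside its range is refused whole. "gripper" is the closure, from 0 (fully open) to 1 (shut), set as the call begins (left out, the last holds). The fingers move at their own pace and stop on an object; "squeeze" is the grip in N (left out, the last holds). Time passes only in rows, so rows that repeat a pose let the fingers close. It gives the time, the measured TCP pose, the force and the opening at its end, in the units of the state.
- bot.read_state(): the state, without advancing time (a new reading comes with each control period).
- cams.read_camera(name): name is "side" or "top"; returns (picture, depth): 384x512x3 uint8, red, green, blue; 384x512 float32, m along the optical axis (not along the pixel's ray), 0 where there is no reading.
- cams.calibration(name): a dict with "mtx" (3x3 intrinsics, pixels), "R" (3x3) and "t" (3): a world point X has camera coordinates R X + t. Camera axes: x right, y down, z forward; pixel columns grow to the right and rows downward; lengths in m; the calibration is good to about 2 mm. A picture is of the moment at which its call begins. calibration takes no time and is no camera call.
- bot.finish_job(): hands the job in, once; it reports no verdict.
Trained networks look in the newest picture that a camera, given by its name, has taken for a name from the list of things; names that differ only in an ending like _2 or _b are one class to them, and where a whole thing is asked for, a point or a joint stands for the part that bears it (a point fixed in the world has none). Each returns a list of dicts, best first, with "conf" (0 to 1); they miss things now and then, are a little off and sometimes report something else, mostly with a low value. They report only what shows in the picture. A call takes as long as a camera call. They do not tell look-alikes from the thing itself.
- cams.recognise(camera, label): "xyz" ([x, y, z] in m, in the coordinates of the camera as it stood for that picture, good to about 4 mm: the middle of the surface that is visible of it).
- cams.regions_of(camera, label): "mask" (384x512 bool, what is visible of it).
- cams.mark_of(camera, label): "xyz" ([x, y, z] in m, in the coordinates of the camera as it stood for that picture, good to about 4 mm: a listed point, or the origin of a listed thing).
The state is a dict: "time": time; "q": joint angles; "joint_vel": joint speeds; "joint_torque": joint torques, N m; "tool_pos": TCP position; "tcp_rot": TCP orientation; "wrist_force": force on the tool from outside, world axes, zero at the start; "torque": the same for the moment, N m; "width": opening from 0.0 (shut) to 1.0 (fully open).
Only numpy, scipy, OpenCV 4.12 (cv2) and the standard library are available. Lean on these libraries where they do the work, as an engineer would, in place of code of your own. Each camera call takes 0.05 s, during which the arm holds its last target.

## Working session

There is one attempt and no reset: what is moved stays moved. The work goes in short steps, Python scripts to look and compute and a tool call to move; the robot and the scene stay as the last step left them, time stands still between calls to the robot, and variables do not carry over. Pictures are saved under pics/ and viewed, and the job is handed in when it is done.

Besides the shell and the picture viewer there is one more tool, called after ">>>" in YAML: its name, and indented under it one key for each argument. play_rows: Moves the arm, as the interface text tells. Its arguments: {"type":"object","properties":{"motion":{"type":"array","items":{"type":"array"}},"gripper":{"type":"number"},"squeeze":{"type":"number"}},"required":["motion"]}

```bash
ls; mkdir -p pics
cat > h.py <<'E'
from workcell import bot, cams
import numpy as np, cv2
from scipy.spatial.transform import Rotation as Ro
def w(cam,p):
    c=cams.calibration(cam); return np.array(c["R"]).T@(np.array(p)-np.array(c["t"]))
def pix(cam,X):
    c=cams.calibration(cam); p=np.array(c["mtx"])@(np.array(c["R"])@np.array(X)+np.array(c["t"])); return p[:2]/p[2]
def snap(cam,name):
    im,d=cams.read_camera(cam); cv2.imwrite("pics/"+name,cv2.resize(im[:,:,::-1],(800,600))); return im,d
E
python3 - <<'E'
from h import *
np.set_printoptions(precision=3,suppress=True)
s=bot.read_state(); print(s)
for c in("top","side"):
    k=cams.calibration(c); print(c,k, -np.array(k["R"]).T@np.array(k["t"]))
    snap(c,c+"0.png")
    for l in ["chest","lid_hinge","lift_bar","knee_knob","stay_foot_pivot","jar_mid","coaster_top","stocked_jar_mid","bell","quartz","amethyst","small_deck","tealight"]:
        r=cams.mark_of(c,l)
        print(l,[(round(x["conf"],2),w(c,x["xyz"])) for x in r[:4]])
E
```

```text
pics
{'time': 0.0, 'q': array([ 1.151,  0.265,  1.605, -0.   ,  1.274, -0.037]), 'joint_vel': array([ 0.001, -0.001,  0.   , -0.   , -0.002,  0.001]), 'joint_torque': array([  0.001, -51.509, -36.733,  -0.   ,   0.013,  -0.   ]), 'tool_pos': array([0.252, 0.625, 0.23 ]), 'tcp_rot': array([-1.368, -0.921,  0.925]), 'wrist_force': array([ 0.281, -0.266, -0.104]), 'torque': array([ 0.019, -0.005, -0.028]), 'width': 0.9958035351981854}
top {'mtx': array([[442.532,   0.   , 258.808],
       [  0.   , 442.532, 189.949],
       [  0.   ,   0.   ,   1.   ]]), 'R': array([[ 0.024, -1.   , -0.011],
       [-0.983, -0.022, -0.18 ],
       [ 0.18 ,  0.015, -0.984]]), 't': array([-0.08 ,  0.547,  1.494])} [ 0.271 -0.09   1.567]
chest [(0.85, array([ 0.606,  0.073, -0.   ]))]
lid_hinge []
lift_bar [(0.65, array([0.467, 0.054, 0.092]))]
knee_knob [(0.56, array([0.526, 0.269, 0.093]))]
stay_foot_pivot [(0.59, array([0.571, 0.231, 0.056]))]
jar_mid [(0.74, array([ 0.552, -0.316,  0.042])), (0.63, array([ 0.445, -0.32 ,  0.043]))]
coaster_top []
stocked_jar_mid []
bell [(0.76, array([ 0.425, -0.215,  
[... 620 characters left out ...]
68, array([0.524, 0.272, 0.096]))]
stay_foot_pivot [(0.89, array([0.574, 0.23 , 0.053]))]
jar_mid [(0.93, array([ 0.555, -0.317,  0.039])), (0.58, array([ 0.446, -0.324,  0.035])), (0.58, array([0.415, 0.307, 0.001])), (0.16, array([ 0.407, -0.414,  0.001]))]
coaster_top []
stocked_jar_mid [(0.2, array([ 0.408, -0.411, -0.001]))]
bell [(0.61, array([ 0.424, -0.215,  0.001])), (0.61, array([ 0.408, -0.416, -0.001]))]
quartz [(0.44, array([ 0.407, -0.411,  0.001])), (0.3, array([0.573, 0.23 , 0.051]))]
amethyst [(0.63, array([ 0.455, -0.47 , -0.002]))]
small_deck [(0.7, array([ 0.416,  0.305, -0.001]))]
tealight [(0.44, array([ 0.377, -0.12 , -0.002])), (0.19, array([ 0.414,  0.304, -0.002]))]
```

View pics/top0.png

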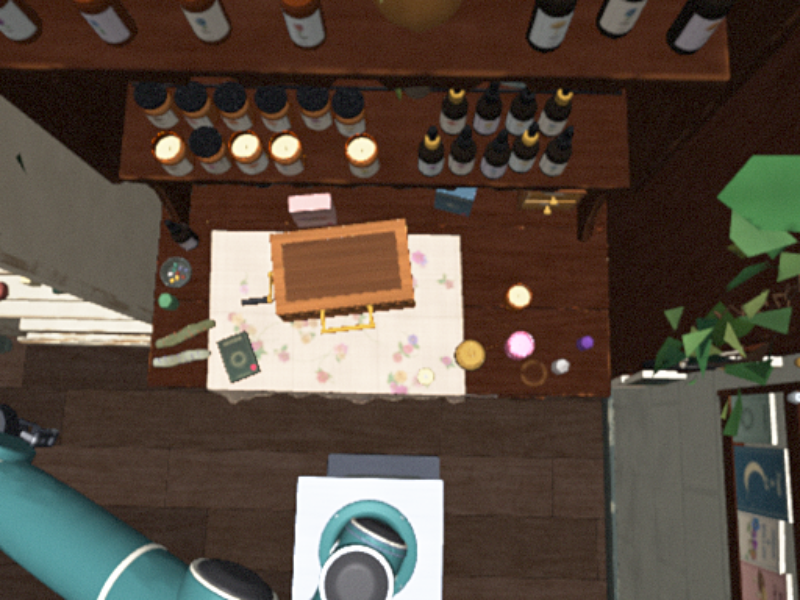

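View pics/side0.png

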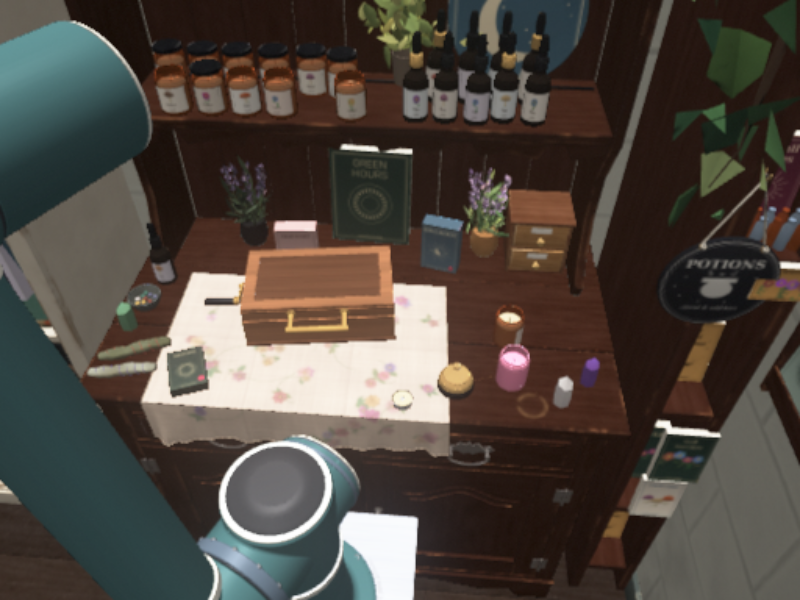

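```bash
cat >> h.py <<'E'
np.set_printoptions(precision=4,suppress=True)
H=np.array([.6925,.0845,.070]); YAW=0.127
C=np.array([.6925,.0845,0])-.09*np.array([np.cos(YAW),np.sin(YAW),0])
def ch(p): # chest->world
    return C+Ro.from_euler('z',YAW).apply(p)
def orient(yaw,lean,kind,flip=1):
    # tool points fwd(yaw)+down, leaned back by lean deg; kind 'fb': jaws in lean plane, 'lr': jaws horizontal
    l=np.radians(lean); f=np.array([np.cos(yaw),np.sin(yaw),0]); u=np.array([0,0,1.])
    y=np.sin(l)*f-np.cos(l)*u
    x=(np.cos(l)*f+np.sin(l)*u) if kind=='fb' else np.array([-np.sin(yaw),np.cos(yaw),0])
    x=x*flip
    return np.column_stack([x,y,np.cross(x,y)])
def go(grasp,R,ref=None,off=.019):
    s=bot.read_state(); 
    p0,R0=(s["tool_pos"],Ro.from_rotvec(s["tcp_rot"]).as_matrix()) if ref is None else ref
    tcp=np.array(grasp)+off*R[:,1]
    d=(tcp-p0)/.4; a=Ro.from_matrix(R@R0.T).as_rotvec()/(np.pi/4)
    print("shift",np.round(d,4),"turn",np.round(a,4)," tcp",tcp)
    return tcp,R
E
python3 - <<'E'
from h import *
s=bot.read_state(); print(Ro.from_rotvec(s["tcp_rot"]).as_matrix())
bar=ch([-.135,0,.088]); print("bar",bar,"knob",ch([-.054,.204,.093]),"foot",ch([-.011,.161,.052]),"chest",C)
for fl in(1,-1):
    R=orient(YAW,30,'fb',fl); go(bar,R); go(bar-.1*R[:,1],R)
    go(ch([.035,.05,.06]),orient(YAW,35,'lr',fl))
# top bar edge check w/ depth
E
```

```text
[[ 0.3735 -0.     -0.9276]
 [ 0.9276 -0.      0.3735]
 [-0.     -1.      0.    ]]
bar [0.4693 0.056  0.088 ] knob [0.5238 0.2686 0.093 ] foot [0.5719 0.2314 0.052 ] chest [0.6032 0.0731 0.    ]
shift [ 0.5665 -1.4223 -0.3993] turn [ 0.4268 -0.5528 -1.3188]  tcp [0.4787 0.0572 0.0715]
shift [ 0.4425 -1.4382 -0.1828] turn [ 0.4268 -0.5528 -1.3188]  tcp [0.4291 0.0509 0.1581]
shift [ 0.9757 -1.2441 -0.4671] turn [-0.1002 -0.7796  0.6286]  tcp [0.6424 0.1285 0.0444]
shift [ 0.5665 -1.4223 -0.3993] turn [-0.6339 -0.4895  2.5781]  tcp [0.4787 0.0572 0.0715]
shift [ 0.4425 -1.4382 -0.1828] turn [-0.6339 -0.4895  2.5781]  tcp [0.4291 0.0509 0.1581]
shift [ 0.9757 -1.2441 -0.4671] turn [ 1.0391 -0.1336 -3.2152]  tcp [0.6424 0.1285 0.0444]
```

>>> play_rows:
  motion:
    - [[0.25, -0.93, 0.03], [0.277, -0.359, -0.857]]
    - [[0.25, -0.93, 0.03], [0.277, -0.359, -0.857]]
    - [[0.25, -0.93, 0.03], [0.277, -0.359, -0.857]]
    - [[0.25, -0.93, 0.03], [0.277, -0.359, -0.857]]
    - [[0.25, -0.93, 0.03], [0.277, -0.359, -0.857]]
    - [[0.25, -0.93, 0.03], [0.277, -0.359, -0.857]]
    - [[0.25, -0.93, 0.03], [0.277, -0.359, -0.857]]
    - [[0.25, -0.93, 0.03], [0.277, -0.359, -0.857]]
  gripper: 0.5
  squeeze: 40

```text
time: 2.4
tool_pos: [0.3525, 0.2538, 0.2438]
tcp_rot: [-1.494, -0.666, 0.114]
wrist_force: [-0.1, 0.3, -0.2]
width: 0.499
```

Run:
```python
from h import *
bar=ch([-.135,0,.088]);R=orient(YAW,30,'fb');go(bar-.1*R[:,1],R);go(bar-.06*R[:,1],R);print(bot.read_state()['q'])
```

```text
shift [ 0.1915 -0.5074 -0.2142] turn [ 0.1477 -0.1927 -0.4586]  tcp [0.4291 0.0509 0.1581]
shift [ 0.2411 -0.501  -0.3008] turn [ 0.1477 -0.1927 -0.4586]  tcp [0.449  0.0534 0.1235]
[ 0.6586 -0.4592  2.2781 -0.1373  0.9951  0.2092]
```

>>> play_rows:
  motion:
    - [[0.192, -0.507, -0.15], [0.148, -0.193, -0.459]]
    - [[0.192, -0.507, -0.15], [0.148, -0.193, -0.459]]
    - [[0.192, -0.507, -0.2], [0.148, -0.193, -0.459]]
    - [[0.192, -0.507, -0.214], [0.148, -0.193, -0.459]]
    - [[0.192, -0.507, -0.214], [0.148, -0.193, -0.459]]
    - [[0.192, -0.507, -0.214], [0.148, -0.193, -0.459]]

```text
time: 3.15
tool_pos: [0.4293, 0.0525, 0.1579]
tcp_rot: [-1.496, -0.506, -0.308]
wrist_force: [0.2, 0.1, 0.0]
width: 0.502
```

Run:
```python
from h import *
snap("side","s1.png")
bar=ch([-.135,0,.088]);R=orient(YAW,30,'fb');go(bar-.05*R[:,1],R);go(bar,R);print(bot.read_state()['q'])
print([w("side",x["xyz"]) for x in cams.mark_of("side","lift_bar")])
```

```text
shift [ 0.061   0.0026 -0.1091] turn [ 0.001  -0.0005 -0.0059]  tcp [0.4539 0.054  0.1148]
shift [ 0.123   0.0105 -0.2174] turn [ 0.001  -0.0005 -0.0059]  tcp [0.4787 0.0572 0.0715]
[ 0.0215 -0.5267  2.5225  0.0926  0.6273 -0.1709]
[array([0.4733, 0.0574, 0.0839])]
```

View pics/s1.png

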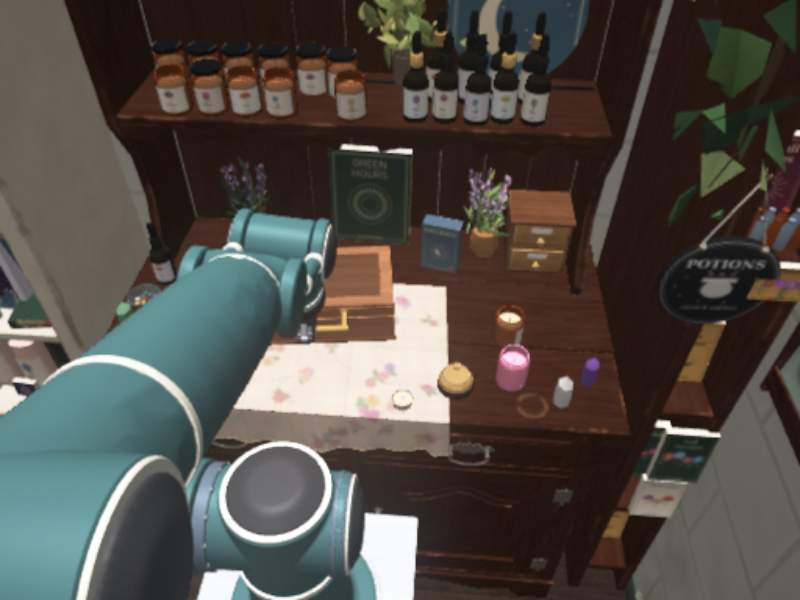

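>>> play_rows:
  motion:
    - [[0.061, 0.006, -0.109], [0, 0, 0]]
    - [[0.092, 0.009, -0.163], [0, 0, 0]]
    - [[0.123, 0.011, -0.217], [0, 0, 0]]
    - [[0.123, 0.011, -0.217], [0, 0, 0]]
    - [[0.123, 0.011, -0.217], [0, 0, 0]]

```text
time: 3.88
tool_pos: [0.4785, 0.0572, 0.0719]
tcp_rot: [-1.496, -0.509, -0.307]
wrist_force: [-0.3, 0.4, -0.8]
width: 0.499
```

Run:
```python
from h import *
im,d=cams.read_camera("top"); cv2.imwrite("pics/t2.png",cv2.resize(im[130:230,150:300,::-1],(750,500),interpolation=cv2.INTER_CUBIC))
im,d=cams.read_camera("side"); cv2.imwrite("pics/s2.png",cv2.resize(im[110:240,130:280,::-1],(750,600),interpolation=cv2.INTER_CUBIC))
print(bot.read_state()['wrist_force'])
```

```text
[ 0.1226 -0.8891 -0.1218]
```

View pics/s2.png

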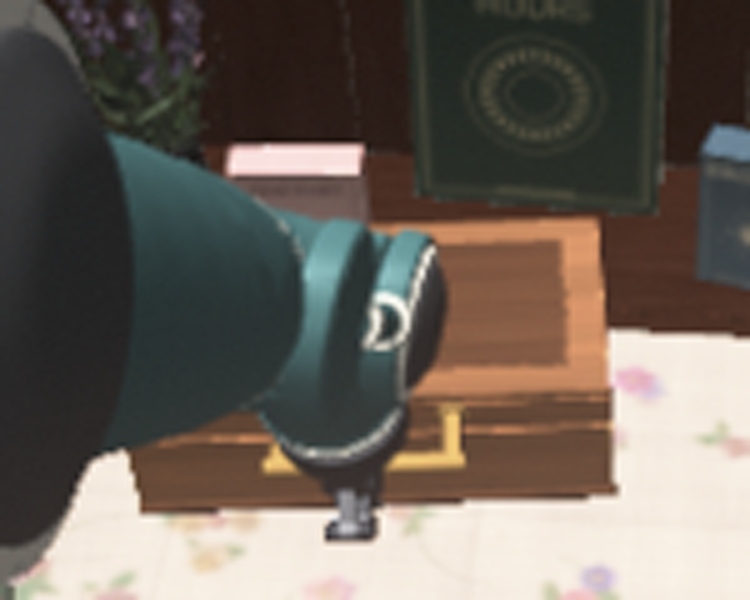

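View pics/t2.png

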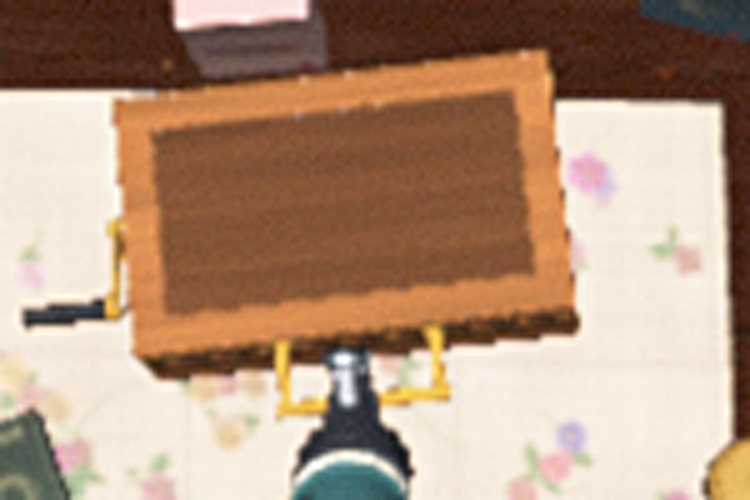

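The fingers straddle the bar near its middle: the top crop shows the rear finger inside the bar loop at about (347,360). Next I close the gripper.

>>> play_rows:
  motion:
    - [[0, 0, 0], [0, 0, 0]]
    - [[0, 0, 0], [0, 0, 0]]
    - [[0, 0, 0], [0, 0, 0]]
    - [[0, 0, 0], [0, 0, 0]]
  gripper: 1
  squeeze: 40

```text
time: 4.47
tool_pos: [0.4793, 0.0558, 0.0724]
tcp_rot: [-1.497, -0.508, -0.311]
wrist_force: [-4.4, 2.6, 6.8]
width: 0.124
```

Run:
```python
from h import *
import sys
R=orient(YAW,30,'fb')
f=np.array([np.cos(YAW),np.sin(YAW),0])
s=bot.read_state(); print(s["wrist_force"],s["width"],s["tool_pos"])
def bar(th):
    b=np.arctan2(18,225)+th; return H+.2257*(-np.cos(b)*f+np.array([0,0,np.sin(b)]))
b0=bar(0)
for th in np.linspace(0,1.08,13): print(round(th,3),np.round((bar(th)-b0)/.4,3))
```

```text
[-4.4249  2.6462  6.7572] 0.12366152266836931 [0.4793 0.0558 0.0724]
0.0 [0. 0. 0.]
0.09 [0.006 0.001 0.05 ]
0.18 [0.017 0.002 0.1  ]
0.27 [0.032 0.004 0.148]
0.36 [0.051 0.007 0.195]
0.45 [0.075 0.01  0.24 ]
0.54 [0.102 0.013 0.283]
0.63 [0.133 0.017 0.323]
0.72 [0.168 0.021 0.36 ]
0.81 [0.206 0.026 0.393]
0.9 [0.246 0.031 0.424]
0.99 [0.289 0.037 0.45 ]
1.08 [0.334 0.043 0.472]
```

>>> play_rows:
  motion:
    - [[0.006, 0.001, 0.05], [0, 0, 0]]
    - [[0.017, 0.002, 0.1], [0, 0, 0]]
    - [[0.032, 0.004, 0.148], [0, 0, 0]]
    - [[0.051, 0.007, 0.195], [0, 0, 0]]
    - [[0.075, 0.01, 0.24], [0, 0, 0]]
    - [[0.102, 0.013, 0.283], [0, 0, 0]]
    - [[0.133, 0.017, 0.323], [0, 0, 0]]
    - [[0.168, 0.021, 0.36], [0, 0, 0]]
    - [[0.168, 0.021, 0.36], [0, 0, 0]]

```text
time: 5.6
tool_pos: [0.5454, 0.0649, 0.2171]
tcp_rot: [-1.496, -0.506, -0.308]
wrist_force: [-15.4, 2.5, 12.4]
width: 0.121
```

>>> play_rows:
  motion:
    - [[0.033, 0.004, 0.038], [0, 0, 0]]
    - [[0.073, 0.009, 0.069], [0, 0, 0]]
    - [[0.117, 0.015, 0.096], [0, 0, 0]]
    - [[0.137, 0.018, 0.108], [0, 0, 0]]
    - [[0.137, 0.018, 0.108], [0, 0, 0]]

```text
time: 6.22
tool_pos: [0.6003, 0.0723, 0.2583]
tcp_rot: [-1.496, -0.505, -0.308]
wrist_force: [-2.2, 5.0, 1.4]
width: 0.119
```

Run:
```python
from h import *
s=bot.read_state(); R=Ro.from_rotvec(s["tcp_rot"]).as_matrix(); g=s["tool_pos"]-.019*R[:,1]
v=g-H; f=np.array([np.cos(YAW),np.sin(YAW),0]); a=v@f; print(v, np.hypot(a,v[2]), np.arctan2(v[2],-a)-np.arctan2(18,225), s["wrist_force"])
im,d=snap("side","s3.png"); print([w("side",x["xyz"]) for x in cams.mark_of("side","knee_knob")])
im,d=snap("top","t3.png"); print([w("top",x["xyz"]) for x in cams.mark_of("top","knee_knob")])
print([(x['conf'],w("top",x["xyz"])) for x in cams.mark_of("top","coaster_top")])
```

```text
[-0.1016 -0.0135  0.2048] 0.22898287427942218 1.027045918291138 [-2.1607  5.0421  1.425 ]
[]
[array([0.5874, 0.2754, 0.1097])]
[(0.63, array([0.6485, 0.0274, 0.0128]))]
```

View pics/s3.png

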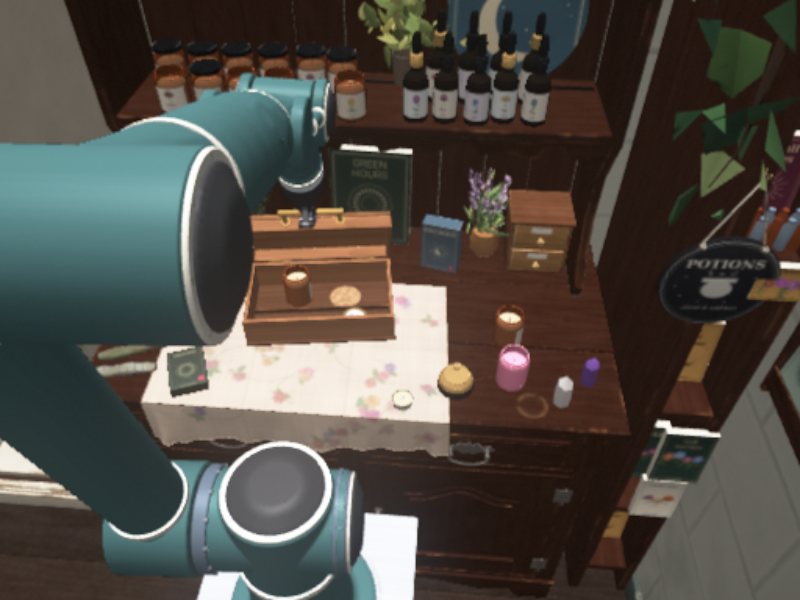

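>>> play_rows:
  motion:
    - [[0.014, 0.002, 0.006], [0, 0, 0]]
    - [[0.024, 0.003, 0.011], [0, 0, 0]]
    - [[0.024, 0.003, 0.011], [0, 0, 0]]

```text
time: 6.85
tool_pos: [0.6094, 0.0735, 0.2627]
tcp_rot: [-1.495, -0.505, -0.308]
wrist_force: [-2.2, 5.5, 3.2]
width: 0.124
```

```bash
cat > ang.py <<'E'
from h import *
s=bot.read_state(); R=Ro.from_rotvec(s["tcp_rot"]).as_matrix(); g=s["tool_pos"]-.019*R[:,1]
v=g-H; f=np.array([np.cos(YAW),np.sin(YAW),0]); a=v@f; print(v, np.hypot(a,v[2]), np.arctan2(v[2],-a)-np.arctan2(18,225), s["wrist_force"],s["time"])
im,d=snap("top","t4.png"); print("knob",[(x['conf'],w("top",x["xyz"])) for x in cams.mark_of("top","knee_knob")], "locked exp",ch([.026,.204,.099]),ch([-.011,.161,.052]))
E
python3 ang.py
```

```text
[-0.0925 -0.0122  0.2091] 0.22900253505010226 1.0713934363010673 [-2.1816  5.5041  3.1532] 6.85
knob [(0.52, array([0.5961, 0.2778, 0.1049])), (0.48, array([0.5998, 0.0739, 0.2786]))] locked exp [0.6032 0.2788 0.099 ] [0.5719 0.2314 0.052 ]
```

>>> play_rows:
  motion:
    - [[0.007, 0.001, 0.003], [0, 0, 0]]
    - [[0.012, 0.0015, 0.005], [0, 0, 0]]
    - [[0.012, 0.0015, 0.005], [0, 0, 0]]

```text
time: 7.32
tool_pos: [0.6126, 0.0739, 0.2637]
tcp_rot: [-1.496, -0.502, -0.305]
wrist_force: [-10.1, 4.4, 5.2]
width: 0.118
```

```bash
python3 ang.py
python3 - <<'E'
import cv2
im=cv2.imread("pics/t4.png"); cv2.imwrite("pics/t4c.png",cv2.resize(im[200:340,220:420],(800,560)))
E
```

```text
[-0.0892 -0.0118  0.2102] 0.22861799912833441 1.0864539744488342 [-10.1427   4.3539   5.2417] 7.325
knob [(0.5, array([0.6014, 0.2791, 0.1011]))] locked exp [0.6032 0.2788 0.099 ] [0.5719 0.2314 0.052 ]
```

View pics/t4c.png

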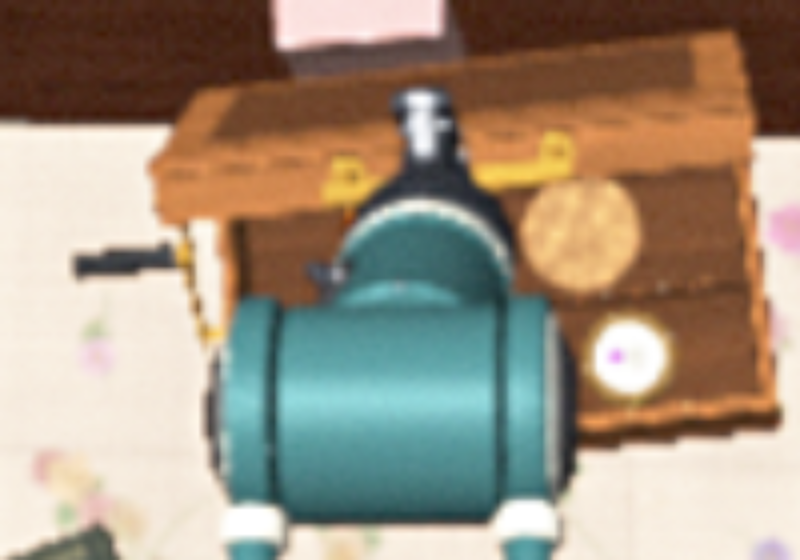

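>>> play_rows:
  motion:
    - [[-0.005, -0.0006, -0.002], [0, 0, 0]]
    - [[-0.005, -0.0006, -0.002], [0, 0, 0]]
    - [[-0.005, -0.0006, -0.002], [0, 0, 0]]
    - [[-0.025, -0.003, 0.033], [0, 0, 0]]
    - [[-0.067, -0.008, 0.105], [0, 0, 0]]
    - [[-0.13, -0.016, 0.16], [0, 0, 0]]
    - [[-0.25, -0.02, 0.17], [0, 0, 0]]
  gripper: 0.45

```text
time: 8.3
tool_pos: [0.5154, 0.0649, 0.337]
tcp_rot: [-1.497, -0.51, -0.313]
wrist_force: [-0.7, 0.6, 0.2]
width: 0.547
```

```bash
python3 ang.py
python3 - <<'E'
from h import *
im,d=snap("side","s5.png");
for l in("lift_bar","knee_knob","stocked_jar_mid","coaster_top","jar_mid"):
  print(l,[(round(x['conf'],2),w("side",x["xyz"])) for x in cams.mark_of("side",l)],[(round(x['conf'],2),w("top",x["xyz"])) for x in cams.mark_of("top",l)])
print(bot.read_state()["q"])
E
```

```text
[-0.1866 -0.0208  0.2834] 0.33990727956341865 0.9058973049946801 [-0.7372  0.5945  0.1695] 8.3
knob [(0.6, array([0.6044, 0.2785, 0.0969]))] locked exp [0.6032 0.2788 0.099 ] [0.5719 0.2314 0.052 ]
lift_bar [(0.73, array([0.6044, 0.0718, 0.2735]))] [(0.97, array([0.6023, 0.0755, 0.2824]))]
knee_knob [] [(0.6, array([0.6044, 0.2785, 0.0969]))]
stocked_jar_mid [(0.71, array([0.6347, 0.1264, 0.0427])), (0.41, array([ 0.4272, -0.2133,  0.0035]))] [(0.53, array([0.6329, 0.1297, 0.0496]))]
coaster_top [(0.59, array([0.6466, 0.0267, 0.0097])), (0.15, array([ 0.6037,  0.0741, -0.0006]))] [(0.52, array([0.6427, 0.0281, 0.0137]))]
jar_mid [(0.98, array([ 0.4486, -0.3271,  0.0374])), (0.7, array([ 0.554 , -0.3174,  0.0377]))] [(0.82, array([ 0.5532, -0.32  ,  0.0431])), (0.65, array([ 0.4465, -0.3222,  0.0446]))]
[ 0.0531 -0.434   2.1493  0.0468  0.9066 -0.0952]
```

View pics/s5.png

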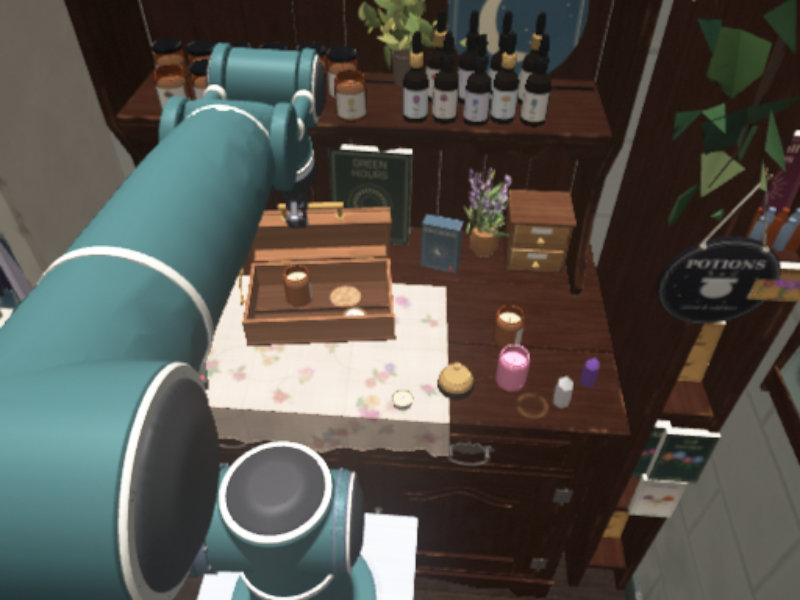

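Run:
```python
from h import *
J=np.array([.5537,-.3175,.05]); R=orient(-np.pi/4,35,'lr')
ref=go(J-.11*R[:,1],R,off=.022)
go(J,R,ref,off=.022)
```

```text
shift [ 0.0081 -0.8674 -0.5246] turn [-0.9725  0.244   0.5896]  tcp [ 0.518  -0.2818  0.1221]
shift [ 0.1115 -0.1115 -0.2253] turn [0. 0. 0.]  tcp [ 0.5626 -0.3264  0.032 ]
```

>>> play_rows:
  motion:
    - [[0.008, -0.867, -0.2], [-0.973, 0.244, 0.59]]
    - [[0.008, -0.867, -0.2], [-0.973, 0.244, 0.59]]
    - [[0.008, -0.867, -0.2], [-0.973, 0.244, 0.59]]
    - [[0.008, -0.867, -0.2], [-0.973, 0.244, 0.59]]
    - [[0.008, -0.867, -0.2], [-0.973, 0.244, 0.59]]
    - [[0.008, -0.867, -0.4], [-0.973, 0.244, 0.59]]
    - [[0.008, -0.867, -0.525], [-0.973, 0.244, 0.59]]
    - [[0.008, -0.867, -0.525], [-0.973, 0.244, 0.59]]
    - [[0.008, -0.867, -0.525], [-0.973, 0.244, 0.59]]
  gripper: 0

```text
time: 10.07
tool_pos: [0.5156, -0.2813, 0.1189]
tcp_rot: [-2.043, -0.846, 0.446]
wrist_force: [0.7, 0.9, -0.2]
width: 1.001
```

Run:
```python
from h import *
print(bot.read_state()["q"])
J=np.array([.5537,-.3175,.05]); R=orient(-np.pi/4,35,'lr')
go(J-.11*R[:,1],R,off=.022)
go(J,R,off=.022)
for c,p in(("side",(180,250)),("top",(180,250))):
    im,d=snap(c,c+"6.png")
    r=cams.regions_of(c,"jar_mid"); 
    for x in r: 
        m=x["mask"]; print(c,x["conf"],np.argwhere(m).mean(0),m.sum())
    print([(round(x['conf'],2),w(c,x["xyz"])) for x in cams.mark_of(c,"jar_mid")])
```

```text
[-0.4209 -0.0745  2.3264 -0.5903  0.3753 -0.7105]
shift [ 0.006  -0.0013  0.0081] turn [-0.0035 -0.0067 -0.0003]  tcp [ 0.518  -0.2818  0.1221]
shift [ 0.1175 -0.1128 -0.2172] turn [-0.0035 -0.0067 -0.0003]  tcp [ 0.5626 -0.3264  0.032 ]
side 0.75 [235.7333 328.2538] 465
side 0.65 [213.0917 325.0131] 229
[(0.84, array([ 0.5545, -0.3172,  0.0357])), (0.71, array([ 0.4459, -0.3233,  0.0361]))]
top 0.64 [190.1362 330.4125] 257
top 0.62 [223.2697 332.7105] 152
[(0.61, array([ 0.5515, -0.3171,  0.043 ])), (0.51, array([ 0.4437, -0.3236,  0.0451]))]
```

View pics/side6.png

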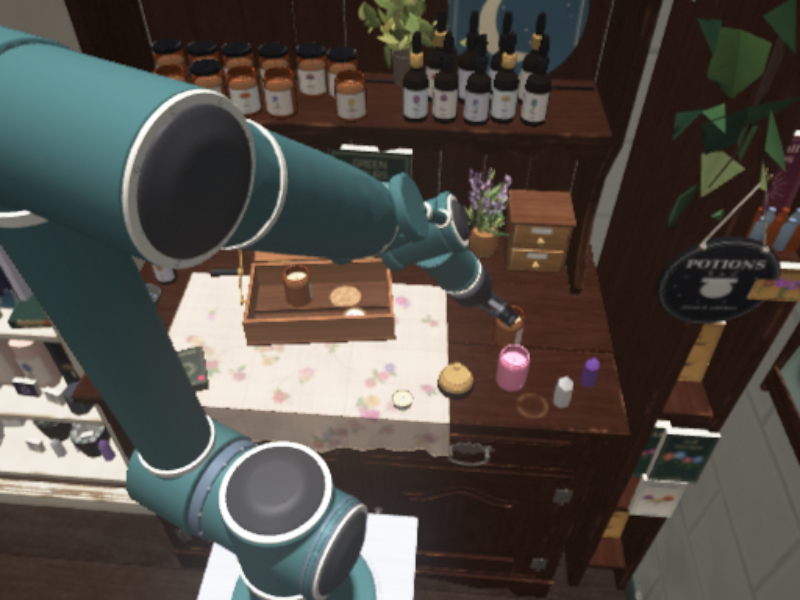

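View pics/top6.png

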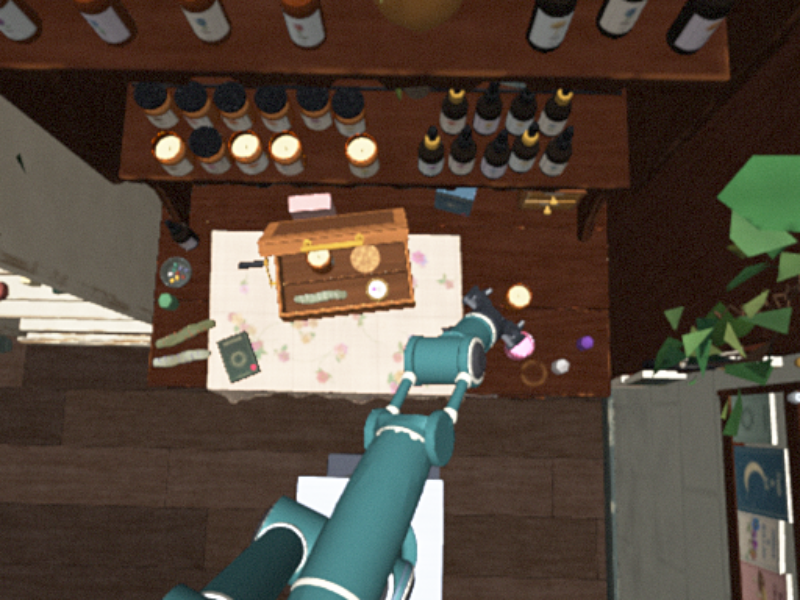

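>>> play_rows:
  motion:
    - [[0.042, -0.038, -0.065], [0, -0.006, 0]]
    - [[0.08, -0.075, -0.142], [0, -0.006, 0]]
    - [[0.1, -0.095, -0.18], [0, -0.006, 0]]
    - [[0.117, -0.112, -0.215], [0, -0.006, 0]]
    - [[0.117, -0.112, -0.215], [0, -0.006, 0]]
    - [[0.117, -0.112, -0.215], [0, -0.006, 0]]

```text
time: 11.12
tool_pos: [0.5651, -0.3265, 0.0377]
tcp_rot: [-2.05, -0.854, 0.436]
wrist_force: [0.1, -0.7, -0.5]
width: 1.001
```

Run:
```python
from h import *
print(bot.read_state()["q"])
J=np.array([.5537,-.3175,.05]); R=orient(-np.pi/4,35,'lr')
go(J,R,off=.022)
for c in("side","top"):
    im,d=cams.read_camera(c)
    o=(170,280) if c=="side" else (150,270)
    cv2.imwrite(f"pics/{c}7.png",cv2.resize(im[o[0]:o[0]+90,o[1]:o[1]+120,::-1],(800,600),interpolation=cv2.INTER_CUBIC))
    print([(round(x['conf'],2),w(c,x["xyz"])) for x in cams.mark_of(c,"jar_mid")])
```

```text
[-0.4682  0.1882  2.2515 -1.0257  0.2074 -0.2917]
shift [-0.0062  0.0001 -0.0143] turn [ 0.0006  0.0086 -0.0016]  tcp [ 0.5626 -0.3264  0.032 ]
[(0.62, array([ 0.5551, -0.3153,  0.0377])), (0.56, array([ 0.4492, -0.3236,  0.0357]))]
[(0.62, array([ 0.55  , -0.3162,  0.044 ])), (0.6, array([ 0.4472, -0.3222,  0.0424]))]
```

View pics/side7.png

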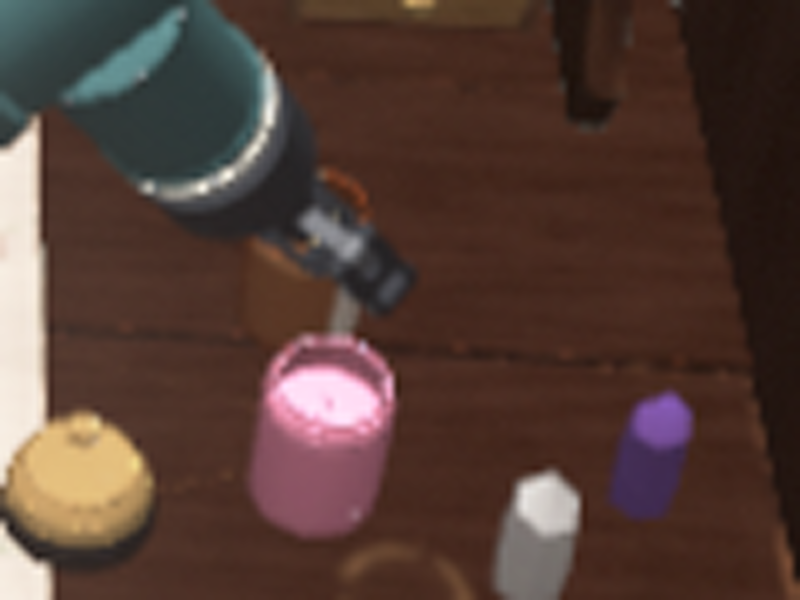

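View pics/top7.png

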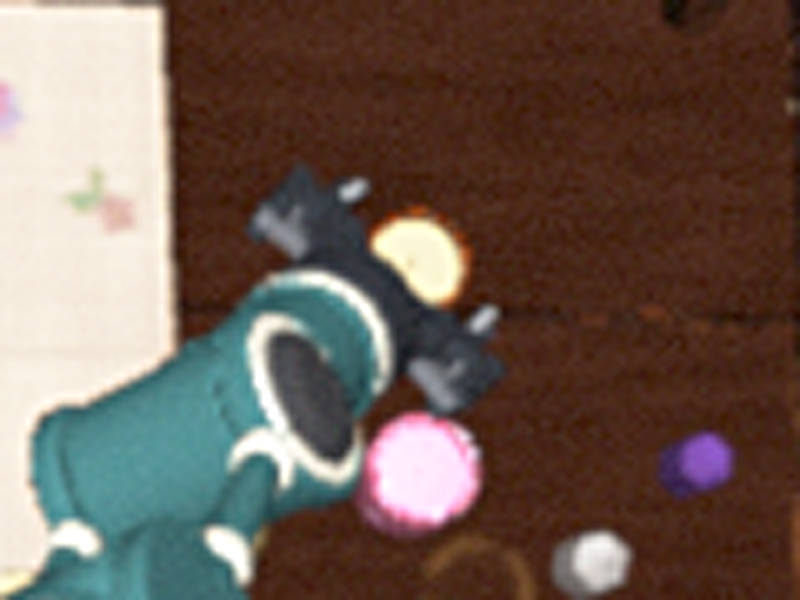

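>>> play_rows:
  motion:
    - [[-0.004, 0, -0.008], [0, 0.005, 0]]
    - [[-0.004, 0, -0.008], [0, 0.005, 0]]
    - [[-0.004, 0, -0.008], [0, 0.005, 0]]
    - [[-0.004, 0, -0.008], [0, 0.005, 0]]
    - [[-0.004, 0, -0.008], [0, 0.005, 0]]
  gripper: 1
  squeeze: 50

```text
time: 11.95
tool_pos: [0.5629, -0.3266, 0.0334]
tcp_rot: [-2.048, -0.85, 0.441]
wrist_force: [-2.3, 1.2, 3.9]
width: 0.643
```

```bash
cat > place.py <<'E'
from h import *
s=bot.read_state(); print(s["tool_pos"],s["q"])
R=orient(YAW,35,'lr'); co=np.array([.6445,.0276,0]); f=np.array([np.cos(YAW),np.sin(YAW),0])
for dx,zb in((-.12,.10),(-.075,.085),(-.035,.055),(-.008,.028),(0,.0155),(0,.012)):
    print(dx,zb,end=' '); go(co+dx*f+[0,0,zb+.0514],R,off=.022)
E
python3 place.py
```

```text
[ 0.5629 -0.3266  0.0334] [-0.4692  0.1941  2.2536 -1.0423  0.2069 -0.2765]
-0.12 0.1 shift [-0.0622  0.8515  0.2499] turn [-0.0008  0.0016  1.1606]  tcp [0.538  0.014  0.1334]
-0.075 0.085 shift [0.0494 0.8658 0.2124] turn [-0.0008  0.0016  1.1606]  tcp [0.5826 0.0197 0.1184]
-0.035 0.055 shift [0.1486 0.8785 0.1374] turn [-0.0008  0.0016  1.1606]  tcp [0.6223 0.0248 0.0884]
-0.008 0.028 shift [0.2155 0.887  0.0699] turn [-0.0008  0.0016  1.1606]  tcp [0.6491 0.0282 0.0614]
0 0.0155 shift [0.2354 0.8895 0.0387] turn [-0.0008  0.0016  1.1606]  tcp [0.657  0.0292 0.0489]
0 0.012 shift [0.2354 0.8895 0.0299] turn [-0.0008  0.0016  1.1606]  tcp [0.657  0.0292 0.0454]
```

>>> play_rows:
  motion:
    - [[0, 0, 0.08], [0, 0, 0]]
    - [[0, 0, 0.2], [0, 0, 0]]
    - [[0, 0.05, 0.29], [0, 0, 0.05]]
    - [[-0.01, 0.18, 0.3], [0, 0, 0.2]]
    - [[-0.02, 0.32, 0.3], [0, 0, 0.4]]
    - [[-0.03, 0.44, 0.3], [0, 0, 0.6]]
    - [[-0.04, 0.56, 0.3], [0, 0, 0.8]]
    - [[-0.05, 0.65, 0.3], [0, 0, 0.95]]
    - [[-0.06, 0.7, 0.3], [0, 0, 1.0]]
    - [[-0.06, 0.7, 0.3], [0, 0, 1.0]]

```text
time: 13.2
tool_pos: [0.5382, -0.0458, 0.1524]
tcp_rot: [-1.641, -1.644, 0.855]
wrist_force: [1.8, -0.3, -1.3]
width: 0.643
```

```bash
python3 place.py
python3 - <<'E'
from h import *
print(bot.read_state()['width']); snap("side","s8.png")
E
```

```text
[ 0.5382 -0.0458  0.1524] [-0.2089 -0.2637  2.4088  0.3046  0.4139 -2.0235]
-0.12 0.1 shift [-0.0005  0.1494 -0.0476] turn [-0.0015 -0.0008  0.1599]  tcp [0.538  0.014  0.1334]
-0.075 0.085 shift [ 0.1111  0.1637 -0.0851] turn [-0.0015 -0.0008  0.1599]  tcp [0.5826 0.0197 0.1184]
-0.035 0.055 shift [ 0.2103  0.1763 -0.1601] turn [-0.0015 -0.0008  0.1599]  tcp [0.6223 0.0248 0.0884]
-0.008 0.028 shift [ 0.2773  0.1849 -0.2276] turn [-0.0015 -0.0008  0.1599]  tcp [0.6491 0.0282 0.0614]
0 0.0155 shift [ 0.2971  0.1874 -0.2589] turn [-0.0015 -0.0008  0.1599]  tcp [0.657  0.0292 0.0489]
0 0.012 shift [ 0.2971  0.1874 -0.2676] turn [-0.0015 -0.0008  0.1599]  tcp [0.657  0.0292 0.0454]
0.643430257574991
```

View pics/s8.png

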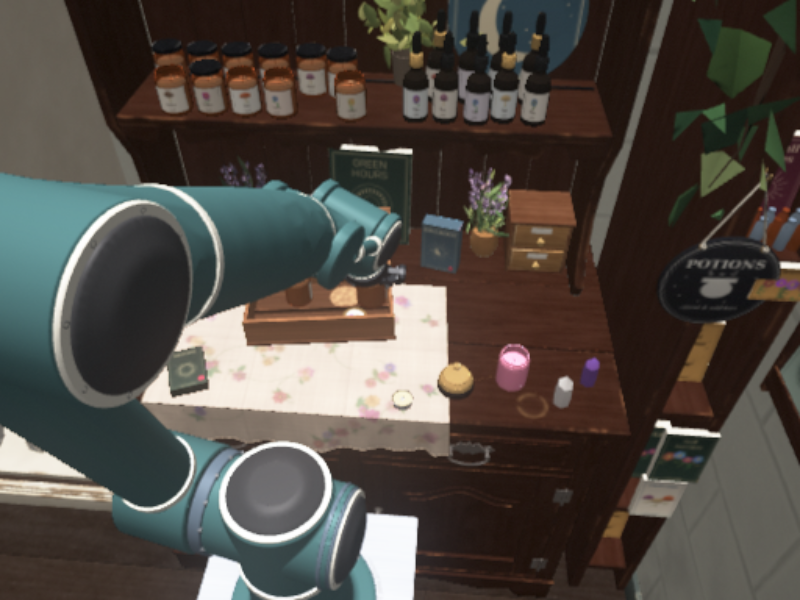

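>>> play_rows:
  motion:
    - [[0, 0.1, -0.03], [0, 0, 0.12]]
    - [[0, 0.149, -0.048], [0, 0, 0.16]]
    - [[0.06, 0.157, -0.068], [0, 0, 0.16]]
    - [[0.111, 0.164, -0.085], [0, 0, 0.16]]
    - [[0.16, 0.17, -0.123], [0, 0, 0.16]]
    - [[0.21, 0.176, -0.16], [0, 0, 0.16]]
    - [[0.21, 0.176, -0.16], [0, 0, 0.16]]
    - [[0.21, 0.176, -0.16], [0, 0, 0.16]]

```text
time: 14.25
tool_pos: [0.6228, 0.0235, 0.089]
tcp_rot: [-1.552, -1.762, 0.916]
wrist_force: [-0.7, -0.4, -1.9]
width: 0.643
```

```bash
python3 place.py
python3 - <<'E'
from h import *
print(bot.read_state()['wrist_force']); 
for c in("side","top"):
    im,d=cams.read_camera(c)
    o=(110,130) if c=="side" else (120,150)
    cv2.imwrite(f"pics/{c}9.png",cv2.resize(im[o[0]:o[0]+120,o[1]:o[1]+160,::-1],(800,600),interpolation=cv2.INTER_CUBIC))
    for l in("coaster_top","jar_mid","stocked_jar_mid","knee_knob"): print(c,l,[(round(x['conf'],2),w(c,x["xyz"])) for x in cams.mark_of(c,l)])
E
```

```text
[0.6228 0.0235 0.089 ] [-0.0632  0.0264  2.3012  0.4806  0.2376 -2.1947]
-0.12 0.1 shift [-0.212  -0.0237  0.1109] turn [-0.0015 -0.0001  0.0013]  tcp [0.538  0.014  0.1334]
-0.075 0.085 shift [-0.1004 -0.0094  0.0734] turn [-0.0015 -0.0001  0.0013]  tcp [0.5826 0.0197 0.1184]
-0.035 0.055 shift [-0.0012  0.0032 -0.0016] turn [-0.0015 -0.0001  0.0013]  tcp [0.6223 0.0248 0.0884]
-0.008 0.028 shift [ 0.0658  0.0118 -0.0691] turn [-0.0015 -0.0001  0.0013]  tcp [0.6491 0.0282 0.0614]
0 0.0155 shift [ 0.0856  0.0143 -0.1004] turn [-0.0015 -0.0001  0.0013]  tcp [0.657  0.0292 0.0489]
0 0.012 shift [ 0.0856  0.0143 -0.1091] turn [-0.0015 -0.0001  0.0013]  tcp [0.657  0.0292 0.0454]
[-0.7327 -0.3882 -1.8764]
side coaster_top [(0.52, array([0.6454, 0.028 , 0.0108]))]
side jar_mid [(0.73, array([0.6115, 0.0248, 0.0933])), (0.66, array([ 0.4481, -0.3242,  0.0369]))]
side stocked_jar_mid [(0.61, array([0.6299, 0.1259, 0.0433]))]
side knee_knob [(0.65, array([0.6017, 0.2835, 0.101 ]))]
top coaster_top [(0.48, array([0.6457, 0.0273, 0.0136]))]
top jar_mid [(0.77, array([ 0.4464, -0.3224,  0.0409])), (0.68, array([0.6113, 0.024 , 0.0994]))]
top stocked_jar_mid [(0.53, array([0.6326, 0.1273, 0.0495]))]
top knee_knob [(0.51, array([0.6022, 0.2787, 0.0985]))]
```

View pics/side9.png

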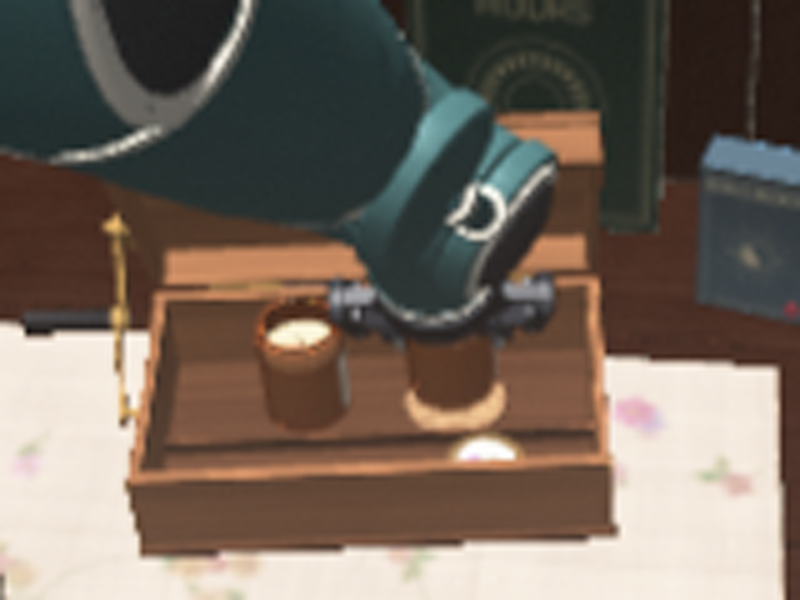

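View pics/top9.png

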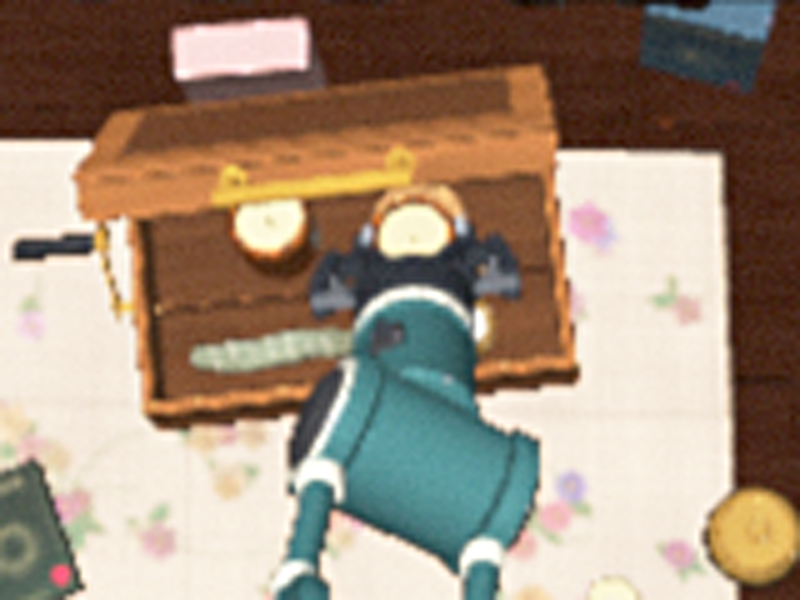

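>>> play_rows:
  motion:
    - [[0.035, 0.006, -0.035], [0, 0, 0]]
    - [[0.066, 0.011, -0.069], [0, 0, 0]]
    - [[0.086, 0.013, -0.095], [0, 0, 0]]
    - [[0.086, 0.013, -0.1], [0, 0, 0]]
    - [[0.086, 0.013, -0.1], [0, 0, 0]]
    - [[0.086, 0.013, -0.1], [0, 0, 0]]

```text
time: 15.5
tool_pos: [0.6573, 0.0291, 0.0498]
tcp_rot: [-1.552, -1.764, 0.915]
wrist_force: [0.7, 0.5, -1.7]
width: 0.643
```

```bash
python3 place.py|tail -3
python3 - <<'E'
from h import *
print(bot.read_state()['wrist_force'],bot.read_state()['q']); 
for c in("side","top"):
    im,d=cams.read_camera(c)
    for l in("jar_mid",): print(c,l,[(round(x['conf'],2),w(c,x["xyz"])) for x in cams.mark_of(c,l)])
E
```

```text
-0.008 0.028 shift [-0.0206 -0.0023  0.029 ] turn [-0.0015  0.0017  0.0003]  tcp [0.6491 0.0282 0.0614]
0 0.0155 shift [-0.0007  0.0003 -0.0023] turn [-0.0015  0.0017  0.0003]  tcp [0.657  0.0292 0.0489]
0 0.012 shift [-0.0007  0.0003 -0.011 ] turn [-0.0015  0.0017  0.0003]  tcp [0.657  0.0292 0.0454]
[ 0.6908  0.4795 -1.7177] [-0.0465  0.1607  2.251   0.6787  0.1598 -2.385 ]
side jar_mid [(0.78, array([0.6479, 0.0291, 0.0545])), (0.57, array([ 0.4476, -0.3224,  0.0375]))]
top jar_mid [(0.75, array([ 0.4455, -0.3262,  0.044 ])), (0.56, array([0.6441, 0.028 , 0.0576]))]
```

>>> play_rows:
  motion:
    - [[-0.001, 0, -0.006], [0, 0, 0]]
    - [[-0.001, 0, -0.0105], [0, 0, 0]]
    - [[-0.001, 0, -0.0125], [0, 0, 0]]
    - [[-0.001, 0, -0.0125], [0, 0, 0]]

```text
time: 16.2
tool_pos: [0.657, 0.0292, 0.0444]
tcp_rot: [-1.552, -1.763, 0.916]
wrist_force: [-2.0, -0.4, -0.2]
width: 0.645
```

>>> play_rows:
  motion:
    - [[0, 0, -0.001], [0, 0, 0]]
    - [[0, 0, -0.001], [0, 0, 0]]

```text
time: 16.45
tool_pos: [0.6573, 0.0292, 0.0445]
tcp_rot: [-1.552, -1.764, 0.915]
wrist_force: [-4.1, 0.2, 4.8]
width: 0.647
```

>>> play_rows:
  motion:
    - [[0, 0, 0], [0, 0, 0]]
    - [[0, 0, 0], [0, 0, 0]]
    - [[0, 0, 0], [0, 0, 0]]
  gripper: 0.15

```text
time: 16.82
tool_pos: [0.657, 0.0291, 0.0438]
tcp_rot: [-1.552, -1.763, 0.916]
wrist_force: [-0.1, -0.1, -0.2]
width: 0.852
```

Run:
```python
from h import *
print(bot.read_state()['wrist_force'],bot.read_state()['q']); 
for c in("side","top"):
    im,d=cams.read_camera(c)
    for l in("jar_mid","stocked_jar_mid"): print(c,l,[(round(x['conf'],2),w(c,x["xyz"])) for x in cams.mark_of(c,l)])
    o=(110,130) if c=="side" else (120,150)
    cv2.imwrite(f"pics/{c}10.png",cv2.resize(im[o[0]:o[0]+120,o[1]:o[1]+160,::-1],(800,600),interpolation=cv2.INTER_CUBIC))
print(orient(YAW,35,'lr')[:,1]*-.1/.4)
```

```text
[-0.1176 -0.1477 -0.2135] [-0.0465  0.1716  2.2532  0.7305  0.1501 -2.4373]
side jar_mid [(0.72, array([ 0.4479, -0.3223,  0.0359])), (0.46, array([0.6465, 0.0297, 0.0476]))]
side stocked_jar_mid [(0.62, array([0.6341, 0.1287, 0.0453])), (0.43, array([0.6487, 0.0274, 0.0474]))]
top jar_mid [(0.61, array([ 0.4468, -0.3216,  0.0414])), (0.46, array([0.6436, 0.0269, 0.0538]))]
top stocked_jar_mid [(0.45, array([0.6275, 0.1281, 0.0469]))]
[-0.1422 -0.0182  0.2048]
```

View pics/side10.png

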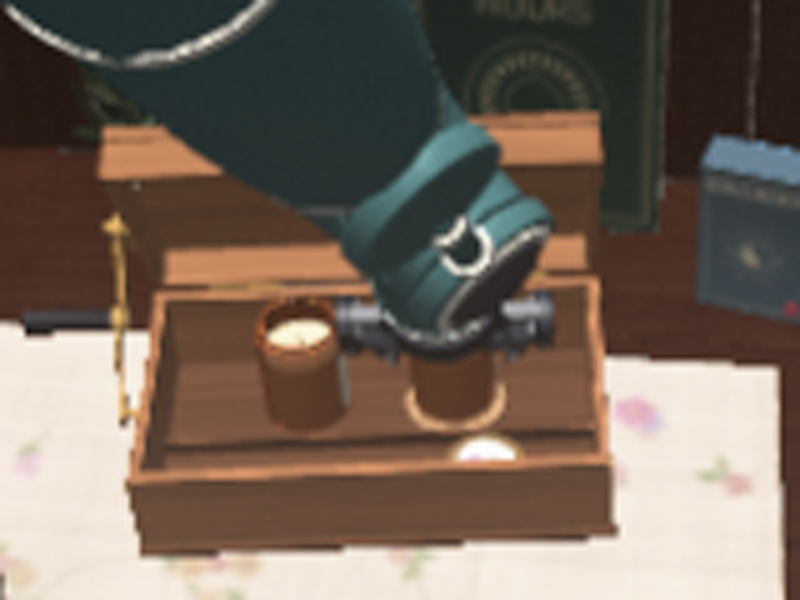

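>>> play_rows:
  motion:
    - [[-0.03, -0.004, 0.043], [0, 0, 0]]
    - [[-0.071, -0.009, 0.102], [0, 0, 0]]
    - [[-0.142, -0.018, 0.205], [0, 0, 0]]
    - [[-0.21, -0.027, 0.3], [0, 0, 0]]
    - [[-0.25, -0.035, 0.4], [0, 0, 0]]
    - [[-0.25, -0.035, 0.4], [0, 0, 0]]

```text
time: 17.88
tool_pos: [0.5588, 0.0146, 0.2095]
tcp_rot: [-1.56, -1.769, 0.911]
wrist_force: [0.5, 0.5, 0.9]
width: 0.852
```

Run:
```python
from h import *
print(bot.read_state()['wrist_force'],bot.read_state()['q']); 
P={}
for c in("side","top"):
    im,d=cams.read_camera(c)
    for l in("jar_mid","stocked_jar_mid","knee_knob","stay_foot_pivot"): print(c,l,[(round(x['conf'],2),w(c,x["xyz"])) for x in cams.mark_of(c,l)])
    o=(110,130) if c=="side" else (120,150)
    cv2.imwrite(f"pics/{c}11.png",cv2.resize(im[o[0]:o[0]+120,o[1]:o[1]+160,::-1],(800,600),interpolation=cv2.INTER_CUBIC))
K=ch([.026,.206,.099]); R=orient(YAW,30,'fb'); print(K)
go(K-.09*R[:,1],R); go(K,R)
```

```text
[0.5442 0.4768 0.8643] [-0.0989 -0.2999  2.3228  0.2606  0.5246 -1.9824]
side jar_mid [(0.97, array([ 0.4479, -0.3215,  0.0392])), (0.56, array([0.648 , 0.0301, 0.0475]))]
side stocked_jar_mid [(0.96, array([0.6323, 0.1261, 0.0452]))]
side knee_knob []
side stay_foot_pivot [(0.75, array([0.5742, 0.2301, 0.0506]))]
top jar_mid [(0.71, array([ 0.444 , -0.3251,  0.0455])), (0.63, array([0.6436, 0.0279, 0.0532]))]
top stocked_jar_mid [(0.46, array([0.6328, 0.1254, 0.0519])), (0.4, array([0.4064, 0.3054, 0.0038]))]
top knee_knob [(0.38, array([0.6024, 0.277 , 0.0982]))]
top stay_foot_pivot [(0.92, array([0.5732, 0.2313, 0.055 ])), (0.22, array([ 0.4534, -0.4671,  0.0071]))]
[0.6029 0.2807 0.099 ]
shift [ 0.0277  0.6524 -0.1053] turn [ 1.0524  0.2225 -1.6875]  tcp [0.5677 0.2762 0.1605]
shift [ 0.1393  0.6667 -0.3002] turn [ 1.0524  0.2225 -1.6875]  tcp [0.6123 0.2819 0.0825]
```

View pics/side11.png

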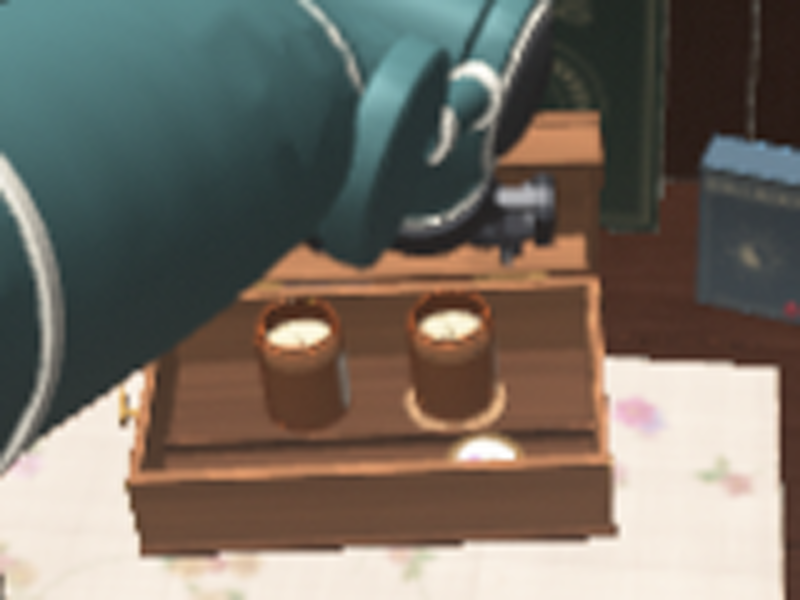

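View pics/top11.png

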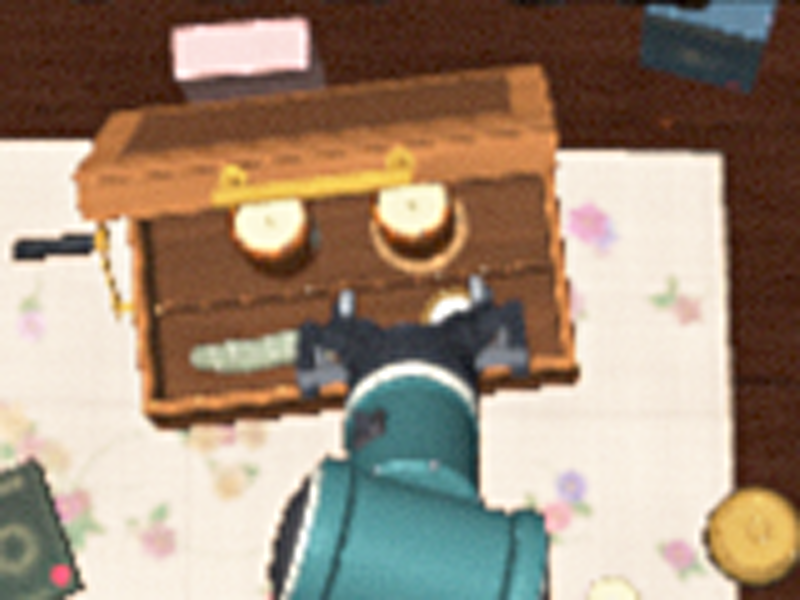

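>>> play_rows:
  motion:
    - [[-0.1, 0.1, 0.05], [0.1, 0.02, -0.16]]
    - [[-0.12, 0.2, 0.05], [0.35, 0.07, -0.56]]
    - [[-0.12, 0.35, 0.05], [0.526, 0.111, -0.844]]
    - [[-0.12, 0.45, 0.05], [0.526, 0.111, -0.844]]
    - [[-0.12, 0.5, 0.05], [0.526, 0.111, -0.844]]
    - [[-0.12, 0.5, 0.05], [0.526, 0.111, -0.844]]
  gripper: 0.45

```text
time: 19.12
tool_pos: [0.5092, 0.2104, 0.2233]
tcp_rot: [-1.616, -1.225, 0.349]
wrist_force: [1.5, -0.0, -0.9]
width: 0.55
```

```bash
cat > kn.py <<'E'
from h import *
s=bot.read_state(); print(s["tool_pos"],s["q"],s["wrist_force"])
K=ch([.026,.206,.099]); R=orient(YAW,30,'fb')
go(K-.09*R[:,1],R);go(K-.045*R[:,1],R); go(K,R)
E
python3 kn.py
```

```text
[0.5092 0.2104 0.2233] [ 0.471  -0.2852  2.2659 -0.3313  0.65   -0.3241] [ 1.517  -0.0419 -0.9266]
shift [ 0.1462  0.1646 -0.1571] turn [ 0.5915  0.1212 -0.9532]  tcp [0.5677 0.2762 0.1605]
shift [ 0.202   0.1717 -0.2546] turn [ 0.5915  0.1212 -0.9532]  tcp [0.59   0.2791 0.1215]
shift [ 0.2578  0.1788 -0.352 ] turn [ 0.5915  0.1212 -0.9532]  tcp [0.6123 0.2819 0.0825]
```

>>> play_rows:
  motion:
    - [[0.05, 0.1, 0], [0.15, 0.03, -0.24]]
    - [[0.1, 0.165, -0.05], [0.3, 0.06, -0.48]]
    - [[0.146, 0.165, -0.1], [0.45, 0.09, -0.72]]
    - [[0.146, 0.165, -0.157], [0.592, 0.121, -0.953]]
    - [[0.146, 0.165, -0.157], [0.592, 0.121, -0.953]]
    - [[0.146, 0.165, -0.157], [0.592, 0.121, -0.953]]
    - [[0.146, 0.165, -0.157], [0.592, 0.121, -0.953]]

```text
time: 20.0
tool_pos: [0.568, 0.275, 0.1609]
tcp_rot: [-1.498, -0.51, -0.307]
wrist_force: [0.1, 0.1, 0.3]
width: 0.55
```

```bash
python3 kn.py;  python3 - <<'E'
from h import *
for c in("side","top"):
    im,d=cams.read_camera(c)
    for l in("knee_knob",): print(c,l,[(round(x['conf'],2),w(c,x["xyz"])) for x in cams.mark_of(c,l)])
    o=(110,90) if c=="side" else (120,110)
    cv2.imwrite(f"pics/{c}12.png",cv2.resize(im[o[0]:o[0]+120,o[1]:o[1]+160,::-1],(800,600),interpolation=cv2.INTER_CUBIC))
E
```

```text
[0.568  0.275  0.1609] [ 0.5161 -0.0203  2.1507 -0.3713  0.5509  0.6552] [0.1139 0.1499 0.3342]
shift [-0.0008  0.0031 -0.0011] turn [ 0.0039  0.0014 -0.0068]  tcp [0.5677 0.2762 0.1605]
shift [ 0.055   0.0103 -0.0986] turn [ 0.0039  0.0014 -0.0068]  tcp [0.59   0.2791 0.1215]
shift [ 0.1108  0.0174 -0.196 ] turn [ 0.0039  0.0014 -0.0068]  tcp [0.6123 0.2819 0.0825]
side knee_knob [(0.46, array([0.6046, 0.2818, 0.099 ]))]
top knee_knob [(0.64, array([0.6034, 0.2772, 0.0957]))]
```

View pics/top12.png

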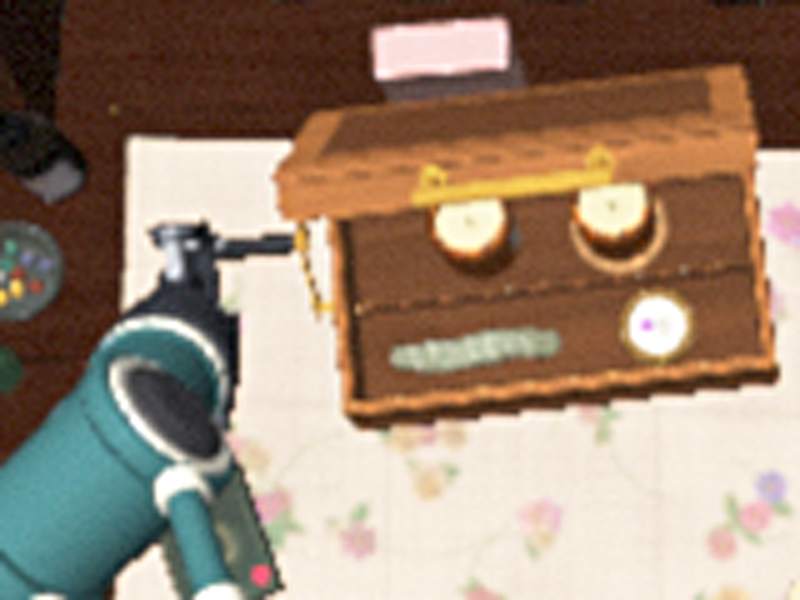

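Run:
```python
from h import *
for y in(.176,.206,.232): print(y,(pix("top",ch([.026,y,.099]))-[110,120])*5)
s=bot.read_state();print((pix("top",s["tool_pos"])-[110,120])*5)
```

```text
0.176 [279.4498 242.3214]
0.206 [235.6366 246.8282]
0.232 [197.6542 250.7352]
[218.3448 277.7839]
```

Run:
```python
from h import *
for c in("top","side"):
    im,d=cams.read_camera(c); k=cams.calibration(c)
    for r in cams.regions_of(c,"knee_knob")[:2]:
        m=r["mask"]; vu=np.argwhere(m&(d>0)); print(c,r["conf"],m.sum(),vu.min(0),vu.max(0))
        uv=np.column_stack([vu[:,1],vu[:,0],np.ones(len(vu))]); P=(np.linalg.inv(k["mtx"])@uv.T)*d[vu[:,0],vu[:,1]]
        W=(np.array(k["R"]).T@(P-np.array(k["t"])[:,None])).T
        L=Ro.from_euler('z',-YAW).apply(W-C)
        for p in(5,50,95): print(p,np.percentile(L,p,axis=0))
        # dark pixels only
        g=im[vu[:,0],vu[:,1]].astype(int); dk=(g.max(1)<70); print("dark",dk.sum(),np.percentile(L[dk],5,axis=0),np.percentile(L[dk],95,axis=0))
```

```text
top 0.72 226 [159 196] [174 213]
5 [0.0086 0.0239 0.0251]
50 [0.0269 0.0477 0.0669]
95 [0.0479 0.0726 0.0876]
dark 9 [0.0092 0.0281 0.0276] [0.0193 0.046  0.0508]
top 0.57 70 [166 154] [171 168]
5 [0.0198 0.1698 0.0069]
50 [0.0261 0.1926 0.1063]
95 [0.0531 0.2152 0.1132]
dark 27 [0.0197 0.1741 0.0991] [0.0286 0.2118 0.111 ]
```

View pics/side12.png

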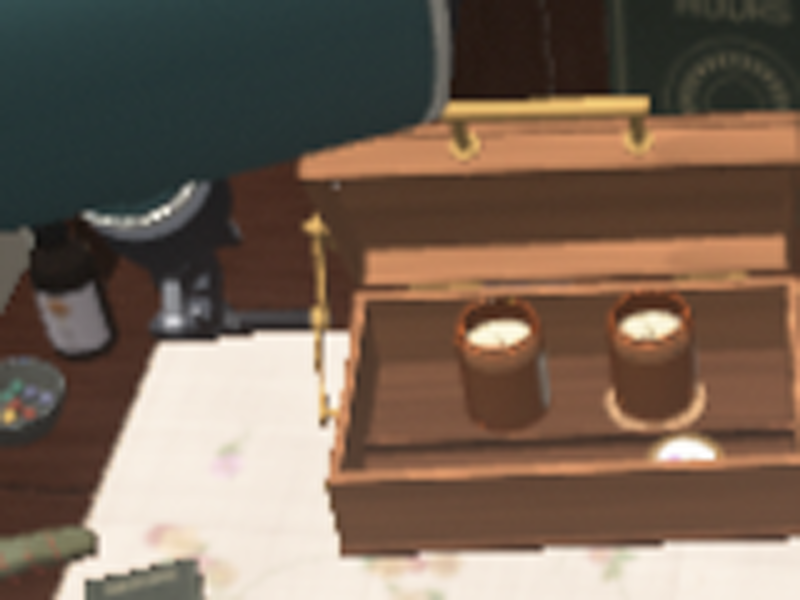

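>>> play_rows:
  motion:
    - [[0.03, 0.007, -0.053], [0, 0, 0]]
    - [[0.06, 0.011, -0.106], [0, 0, 0]]
    - [[0.09, 0.014, -0.158], [0, 0, 0]]
    - [[0.111, 0.017, -0.196], [0, 0, 0]]
    - [[0.111, 0.017, -0.196], [0, 0, 0]]

```text
time: 21.02
tool_pos: [0.6116, 0.281, 0.0806]
tcp_rot: [-1.499, -0.506, -0.306]
wrist_force: [-0.8, -0.2, 0.7]
width: 0.547
```

```bash
python3 kn.py;  python3 - <<'E'
from h import *
for c in("side","top"):
    im,d=cams.read_camera(c)
    o=(110,90) if c=="side" else (120,110)
    cv2.imwrite(f"pics/{c}13.png",cv2.resize(im[o[0]:o[0]+120,o[1]:o[1]+160,::-1],(800,600),interpolation=cv2.INTER_CUBIC))
E
```

```text
[0.6116 0.281  0.0806] [ 0.4844  0.1677  2.1233 -0.471   0.397   0.7478] [-0.7514 -0.1813  0.6946]
shift [-0.1098 -0.012   0.1998] turn [ 0.0047 -0.0025 -0.004 ]  tcp [0.5677 0.2762 0.1605]
shift [-0.054  -0.0048  0.1023] turn [ 0.0047 -0.0025 -0.004 ]  tcp [0.59   0.2791 0.1215]
shift [0.0018 0.0023 0.0049] turn [ 0.0047 -0.0025 -0.004 ]  tcp [0.6123 0.2819 0.0825]
```

View pics/top13.png

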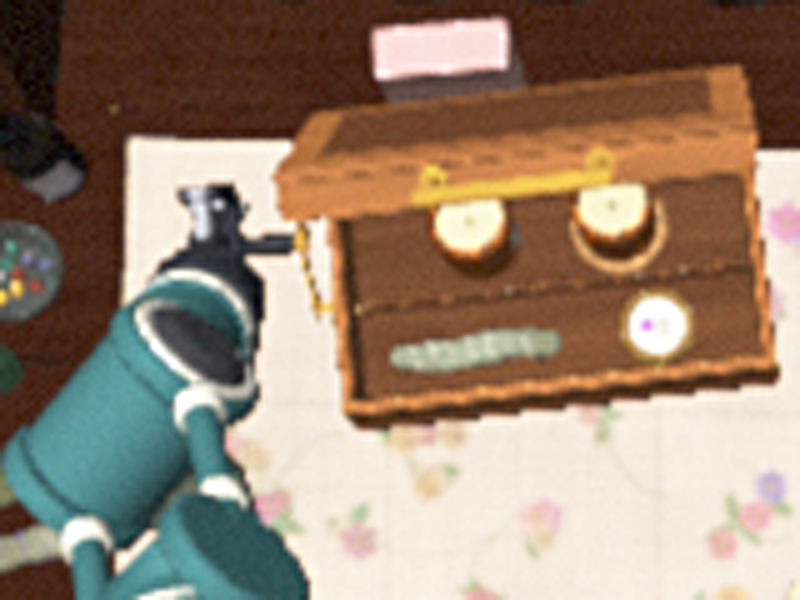

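View pics/side13.png

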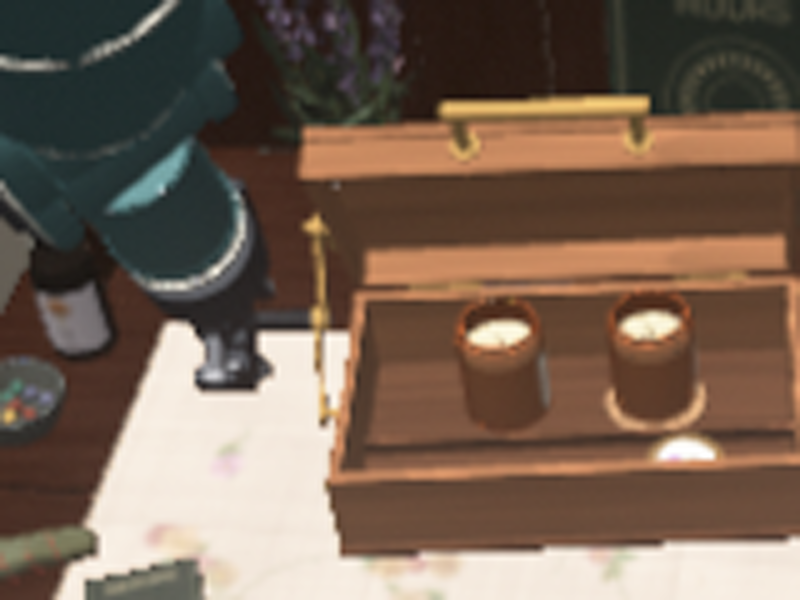

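>>> play_rows:
  motion:
    - [[0.002, -0.015, 0.003], [0, 0, 0]]
    - [[0.002, -0.015, 0.003], [0, 0, 0]]

```text
time: 21.38
tool_pos: [0.6134, 0.2754, 0.0847]
tcp_rot: [-1.497, -0.509, -0.31]
wrist_force: [0.6, 0.3, 0.3]
width: 0.546
```

>>> play_rows:
  motion:
    - [[0, 0, 0], [0, 0, 0]]
    - [[0, 0, 0], [0, 0, 0]]
    - [[0, 0, 0], [0, 0, 0]]
  gripper: 1
  squeeze: 25

```text
time: 21.75
tool_pos: [0.6126, 0.2755, 0.0835]
tcp_rot: [-1.498, -0.508, -0.308]
wrist_force: [-3.4, -0.2, 3.0]
width: 0.175
```

```bash
python3 kn.py;  python3 - <<'E'
from h import *
f=np.array([np.cos(YAW),np.sin(YAW),0]);P=lambda a:60*(np.cos(a)*f+np.array([0,0,np.sin(a)]))
a0=np.arctan2(47,37)
for k in range(0,13): print(round(.1*k,2),np.round((P(a0+.1*k)-P(a0))/400,4))
E
```

```text
[0.6126 0.2755 0.0835] [ 0.4737  0.1593  2.1274 -0.4583  0.3949  0.7265] [-3.431  -0.2156  2.9656]
shift [-0.1123  0.0018  0.1925] turn [ 0.0031  0.0001 -0.0042]  tcp [0.5677 0.2762 0.1605]
shift [-0.0566  0.0089  0.0951] turn [ 0.0031  0.0001 -0.0042]  tcp [0.59   0.2791 0.1215]
shift [-0.0008  0.0161 -0.0023] turn [ 0.0031  0.0001 -0.0042]  tcp [0.6123 0.2819 0.0825]
0.0 [0. 0. 0.]
0.1 [-0.0121 -0.0015  0.0087]
0.2 [-0.0251 -0.0032  0.0161]
0.3 [-0.0387 -0.0049  0.0222]
0.4 [-0.0528 -0.0067  0.0268]
0.5 [-0.0673 -0.0086  0.0301]
0.6 [-0.0821 -0.0105  0.0318]
0.7 [-0.097  -0.0124  0.0321]
0.8 [-0.1118 -0.0143  0.0308]
0.9 [-0.1264 -0.0161  0.0281]
1.0 [-0.1407 -0.018   0.0239]
1.1 [-0.1545 -0.0197  0.0183]
1.2 [-0.1677 -0.0214  0.0113]
```

>>> play_rows:
  motion:
    - [[-0.006, -0.001, 0.0045], [0, 0, 0]]
    - [[-0.0121, -0.0015, 0.0087], [0, 0, 0]]
    - [[-0.0186, -0.0023, 0.0125], [0, 0, 0]]
    - [[-0.0251, -0.0032, 0.0161], [0, 0, 0]]
    - [[-0.032, -0.004, 0.0192], [0, 0, 0]]
    - [[-0.0387, -0.0049, 0.0222], [0, 0, 0]]
    - [[-0.046, -0.0058, 0.0246], [0, 0, 0]]
    - [[-0.0528, -0.0067, 0.0268], [0, 0, 0]]
    - [[-0.06, -0.0076, 0.0286], [0, 0, 0]]
    - [[-0.0673, -0.0086, 0.0301], [0, 0, 0]]

```text
time: 23.0
tool_pos: [0.5862, 0.272, 0.0961]
tcp_rot: [-1.498, -0.508, -0.309]
wrist_force: [4.1, -3.1, 0.7]
width: 0.17
```

Run:
```python
from h import *
snap("side","s14.png"); print([(x['conf'],w("side",x["xyz"])) for x in cams.mark_of("side","lift_bar")]); snap("top","t14.png"); print([(x['conf'],w("top",x["xyz"])) for x in cams.mark_of("top","lift_bar")]);print(H)
```

```text
[(0.7, array([0.5843, 0.0708, 0.2602]))]
[(0.89, array([0.5766, 0.0713, 0.2661])), (0.54, array([0.6054, 0.0732, 0.0027]))]
[0.6925 0.0845 0.07  ]
```

View pics/s14.png

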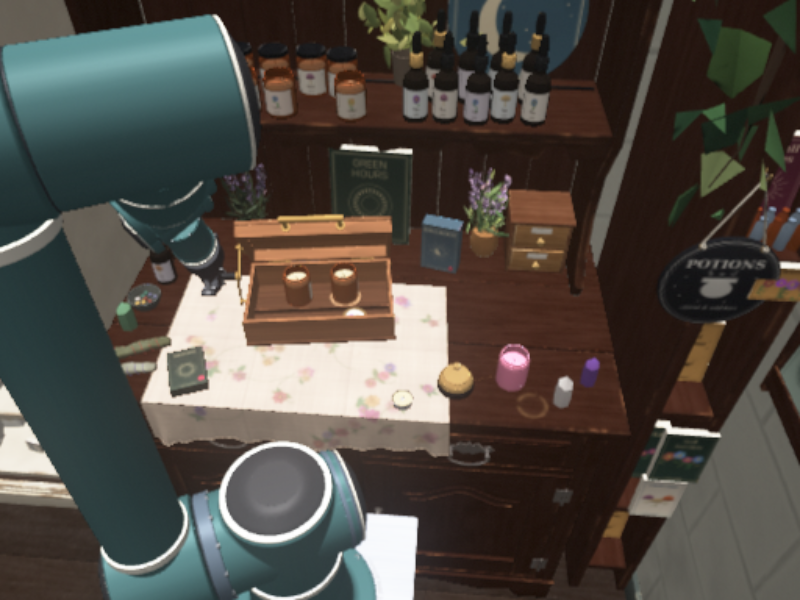

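>>> play_rows:
  motion:
    - [[-0.0074, -0.001, 0.001], [0, 0, 0]]
    - [[-0.0148, -0.0019, 0.0017], [0, 0, 0]]
    - [[-0.0222, -0.0028, 0.002], [0, 0, 0]]
    - [[-0.0297, -0.0038, 0.002], [0, 0, 0]]
    - [[-0.037, -0.0047, 0.0015], [0, 0, 0]]
    - [[-0.0445, -0.0057, 0.0007], [0, 0, 0]]
    - [[-0.052, -0.0066, -0.0005], [0, 0, 0]]
    - [[-0.0591, -0.0075, -0.002], [0, 0, 0]]

```text
time: 24.2
tool_pos: [0.5617, 0.2687, 0.0941]
tcp_rot: [-1.498, -0.507, -0.307]
wrist_force: [3.9, -3.3, -0.7]
width: 0.178
```

Run:
```python
from h import *
snap("side","s15.png"); print([(x['conf'],w("side",x["xyz"])) for x in cams.mark_of("side","lift_bar")]); snap("top","t15.png"); print([(x['conf'],w("top",x["xyz"])) for x in cams.mark_of("top","lift_bar")]);print(H)
```

```text
[(0.83, array([0.5357, 0.063 , 0.2258]))]
[(0.78, array([0.5338, 0.0636, 0.2288]))]
[0.6925 0.0845 0.07  ]
```

View pics/s15.png

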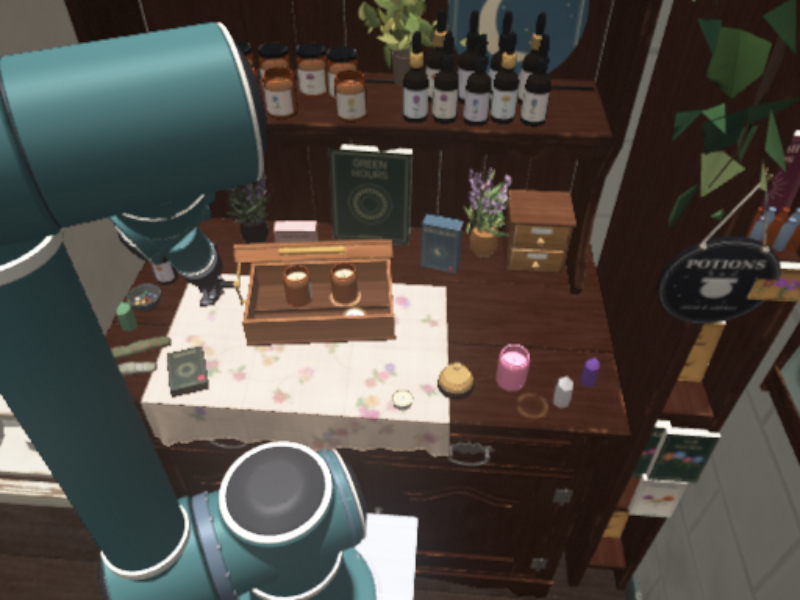

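>>> play_rows:
  motion:
    - [[-0.0074, -0.001, -0.001], [0, 0, 0]]
    - [[-0.0147, 0.002, 0.0], [0, 0, 0]]
    - [[-0.045, 0.002, 0.054], [0, 0, 0]]
    - [[-0.107, 0.002, 0.162], [0, 0, 0]]
    - [[-0.16, 0.002, 0.26], [0, 0, 0]]
    - [[-0.18, 0.002, 0.35], [0, 0, 0]]
  gripper: 0.2

```text
time: 25.15
tool_pos: [0.4894, 0.2706, 0.2366]
tcp_rot: [-1.496, -0.51, -0.309]
wrist_force: [0.7, 0.2, 0.2]
width: 0.801
```

Run:
```python
from h import *
snap("side","s16.png"); print([(x['conf'],w("side",x["xyz"])) for x in cams.mark_of("side","lift_bar")])
```

```text
[]
```

View pics/s16.png

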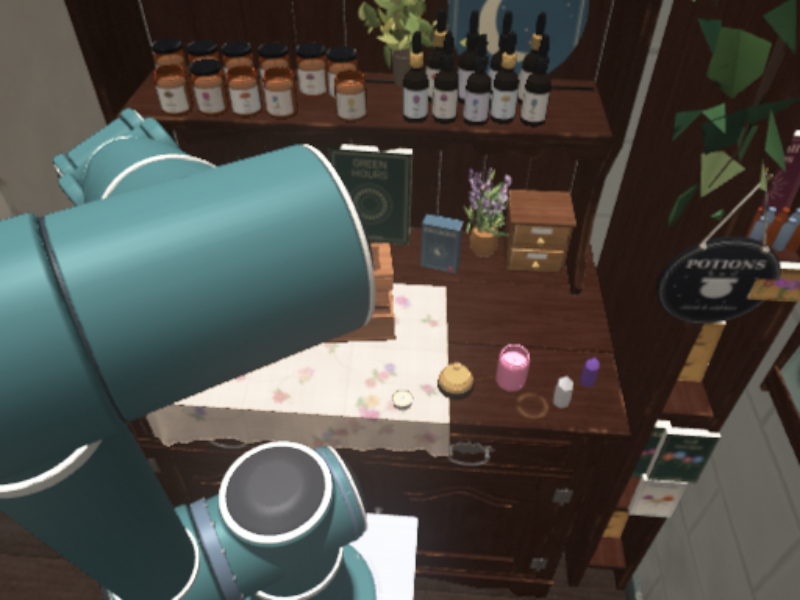

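The hand is clear and the lid is sinking. I move the hand to the left, out of the view, and let the lid settle.

>>> play_rows:
  motion:
    - [[-0.1, 0.2, 0.05], [0, 0, 0.2]]
    - [[-0.2, 0.4, 0.08], [0, 0, 0.4]]
    - [[-0.3, 0.6, 0.1], [0, 0, 0.6]]
    - [[-0.4, 0.75, 0.1], [0, 0, 0.8]]
    - [[-0.4, 0.75, 0.1], [0, 0, 0.8]]
    - [[-0.4, 0.75, 0.1], [0, 0, 0.8]]
    - [[-0.4, 0.75, 0.1], [0, 0, 0.8]]
    - [[-0.4, 0.75, 0.1], [0, 0, 0.8]]
    - [[-0.4, 0.75, 0.1], [0, 0, 0.8]]
    - [[-0.4, 0.75, 0.1], [0, 0, 0.8]]

```text
time: 26.5
tool_pos: [0.3312, 0.569, 0.2747]
tcp_rot: [-1.264, -0.942, 0.183]
wrist_force: [-0.7, -0.7, -0.1]
width: 0.8
```

Run:
```python
from h import *
for c in("side","top"):
    snap(c,c+"17.png")
    for l in("lift_bar","knee_knob"): print(c,l,[(round(x['conf'],2),w(c,x["xyz"])) for x in cams.mark_of(c,l)])
```

```text
side lift_bar [(0.66, array([0.4711, 0.0557, 0.0843]))]
side knee_knob [(0.4, array([0.5233, 0.2701, 0.0947]))]
top lift_bar [(0.6, array([0.4699, 0.057 , 0.093 ]))]
top knee_knob [(0.68, array([0.5203, 0.2688, 0.0963]))]
```

View pics/side17.png

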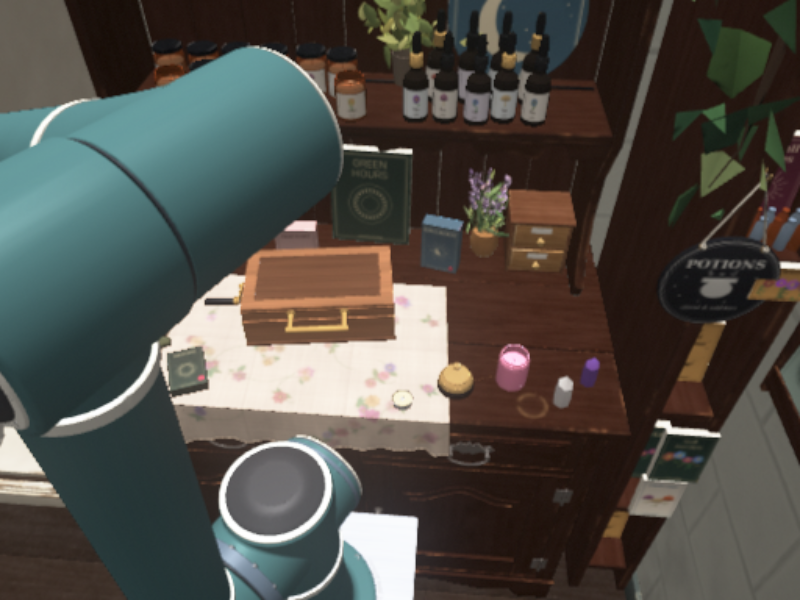

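View pics/top17.png

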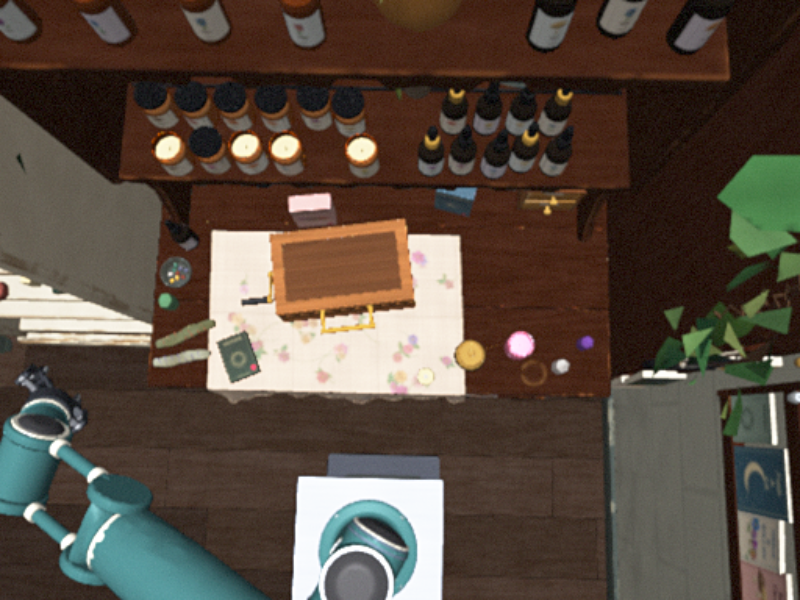

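>>> play_rows:
  motion:
    - [[0, 0, 0], [0, 0, 0]]
    - [[0, 0, 0], [0, 0, 0]]
    - [[0, 0, 0], [0, 0, 0]]
    - [[0, 0, 0], [0, 0, 0]]
    - [[0, 0, 0], [0, 0, 0]]
    - [[0, 0, 0], [0, 0, 0]]
    - [[0, 0, 0], [0, 0, 0]]
    - [[0, 0, 0], [0, 0, 0]]

```text
time: 27.8
tool_pos: [0.3304, 0.57, 0.2748]
tcp_rot: [-1.263, -0.943, 0.184]
wrist_force: [-0.4, -0.2, 1.2]
width: 0.796
```

Run:
```python
from h import *
im,d=snap("top","top18.png"); a=cv2.imread("pics/top0.png").astype(int); b=cv2.imread("pics/top18.png").astype(int)
df=np.abs(a-b).max(2)[180:400,200:620]; print("diff>40 px",(df>40).sum(), np.argwhere(df>60)[:10]+[180,200])
k=cams.calibration("top")
for x in(-.08,-.04,0,.04,.08):
    h=[]
    for y in np.linspace(-.12,.12,9):
        u,v=np.round(pix("top",ch([x,y,.105]))).astype(int); dd=d[v,u]
        X=np.linalg.inv(k["mtx"])@np.array([u,v,1])*dd; h.append((np.array(k["R"]).T@(X-np.array(k["t"])))[2])
    print(x,np.median(h))
for l in["bell","quartz","amethyst","small_deck","tealight"]: print(l,[w("top",x["xyz"]) for x in cams.mark_of("top",l)][:1])
```

```text
diff>40 px 510 [[283 519]
 [283 520]
 [284 518]
 [284 519]
 [284 520]
 [285 513]
 [285 514]
 [285 515]
 [285 516]
 [285 517]]
-0.08 0.10797162042983394
-0.04 0.10727812834480273
0 0.1094081736166758
0.04 0.10731735205915437
0.08 0.10716325737498235
bell [array([ 0.4267, -0.2122,  0.001 ])]
quartz []
amethyst [array([ 0.4577, -0.465 ,  0.004 ])]
small_deck [array([0.4076, 0.3056, 0.0039])]
tealight [array([ 0.3769, -0.1159,  0.0001])]
```

The lid top reads level at about 0.107 m all the way along, the only image difference is the jar that moved, and the goods are in place.

```bash
python3 -c "
from workcell import bot
print(bot.finish_job())"
```

```text
the job is handed in; nothing more can be done
None
```

I carried out the whole sequence and handed the job in at about 28 s of the 72 s allowed. `finish_job` returned no verdict.

**What I did:**
1. I raised the lid by its bar until the stay locked, and the lid held by itself after release.
2. I picked the amber jar off the dresser and lowered it onto the coaster until I felt contact. Then I released it.
3. I gripped the knob and broke the stay's knee, leading it until the lid was at about 0.7 rad. I let go there and the lid sank by itself.

**Last checks:**
- **Lid and stay:** lid top level at about 107 mm across its depth against the nominal 105. The bar and the knob are back within a few mm of their shut positions.
- **Jar:** last seen before the lid closed, upright and about 3 mm from the coaster's centre.
- **Other jar:** before closing, it was within a few mm of where I first measured it, once the lid was open.
- **Goods:** bell, amethyst, card box and tealight are within about 5 mm of their starting positions. The detector missed the quartz in the last picture. Comparing the region around the chest with the first picture, the largest changes I printed were at the spot the jar left; that region stops just right of the quartz, and the quartz looks unmoved in the last pictures.

**Disagreements and gaps:**
- The detector put the knob's middle about 8 mm farther out than its outline showed, so I shifted the grip about 6 mm inward.
- With the lid shut, the jars could not be seen again.
- I did not measure the knee angle or the closing speed directly; I judged them from the bar and knob positions and the lid's slow sinking.

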